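# Stack a lamp stem on its foot

### The arm

A 6-joint arm with a two-finger parallel gripper is mounted at the origin on the work surface. World frame = base frame: x ahead of the robot, y to its left, z up, the work surface at z = 0. Lengths are in m, angles in rad, forces in N, time in s.
With the tool pointing down it reaches from about 0.375 to 0.9 m from the base axis. Payload 3.1 kg.
Tool frame: the origin (TCP) lies on the centre line of the jaws, within the pads' length; the fingertips stand 14 mm ahead of it and the grasp point (between the pads) lies 5 mm behind it; z points along the fingers, y is the line along which they close (so a half turn about z gives the same grasp; the last joint's range is limited). The gripper opens to 87 mm and grips with 3 to 60 N. Pads are 19 mm wide; open, the fingers measure 117 mm over their backs; the gripper's body (75 mm by 190 mm) begins 51 mm behind the grasp point.
Start: joints at [0.97, 0.527, 1.433, -0, 1.181, -0.178], TCP at [0.256, 0.57, 0.237] pointing down, gripper open.
Joint ranges: [-3.08, 3.08], [-0.75, 2.2], [0.22, 2.44], [-1.43, 4.57], [0, 2.65], [-2.85, 2.85]. Speed limits (rad/s): [2.79, 2.79, 3.14, 3.14, 3.14, 3.14].

### API

Orientations are given as a unit quaternion [x, y, z, w].
In Python, from rig import robot gives the robot as it stands.
- The arm moves only by the tool move_arm, never from a script. Its argument "commands" is a list of rows, each an object with "hand": the finger opening in cm, from 0 to 8.7; "travel": the shift along the tool's x, y, z in cm, a list of three; "twist": the turn, a rotation vector about the tool's x, y, z in degrees, a list of three. In form: [{"hand": hand, "travel": [dx, dy, dz], "twist": [wx, wy, wz]}, ...]. A call has 1 to 5 rows; each row shifts and turns the commanded pose from where the row before left it, along the tool's axes as they then stand; what a row does not reach is not made up. A row lasts 1/12 s, in which the tool goes at most 41.7 mm and 7.16 degrees, less where a joint would pass 70% of its speed; a pose out of reach is approached as far as the arm can. A call is refused whole if a number of a shift passes 4.17 or a number of a turn 7.16, either way. A call with a gripper value outside its range is refused whole. The fingers move at their own pace and stop on an object; "force" is the grip in N (left out, the last holds). Time passes only in rows, so rows that do not move let the fingers close. It gives the time, the measured TCP pose, the force, the opening and the grip force at its end, in the units of the state.
- robot.get_obs(): the state, without advancing time (a new reading comes with each control period).
- robot.camera(name): name is "scene" or "side" or "wrist"; returns a dict with "frame" (384x512x3 uint8, red, green, blue), "fov_y" (degrees; the focal length in pixels is half the picture's height over the tangent of half this angle, whatever the lens; pixels are square), "cx", "cy" (the principal point, pixels), "extrinsics" (4x4, takes a point from camera to world coordinates); the wrist camera has in their place "T_tool_cam" (4x4, takes a point from camera to tool coordinates, whose origin is the TCP and whose axes are the flange's). Camera axes: x right, y down, z forward; pixel columns grow to the right and rows downward; lengths in m; the calibration is good to about 2 mm. A picture is of the moment at which its call begins: read the wrist's pose just before it. There is no depth.
- robot.hand_in(): hands the job in; it is judged then, once.
The state is a dict: "time": time; "q": joint angles; "joint_velocities": joint speeds; "joint_torque": joint torques, N m; "position": TCP position; "tool_rot": TCP orientation; "ft_force": force on the tool from outside, world axes, zero at the start; "moment": the same for the moment, N m; "grip_width": finger opening in m; "grip_force": force on a finger pad.
Only numpy, scipy, OpenCV 4.12 (cv2) and the standard library are available. Lean on these libraries where they do the work, as an engineer would, in place of code of your own. Each camera call takes 0.05 s, during which the arm holds its last target. There are 200 camera calls.

### The job

Build up the lamp stem on the square foot: thread over its upright rod first the barrel-shaped piece, then the wide dish, then the small plain collar, and last set the lampholder on top over the end of the rod, each right way up as it lies now and sitting flat on the one below. Lower each piece gently and do not let it drop down the rod; leave the round foot, the tape measure and the iron rosette where they are.

Things in the scene. Friction and masses are not known exactly. Their poses are not given: they have to be found in the camera images.
- square_foot: Brass lamp foot with a SQUARE outline, loose, 1.4 kg: plate 100 x 100 x 12 mm with a 72 x 72 x 8 mm step on it (seat 20 mm above the table), and a steel upright rod of 10 mm diameter at its centre, from the seat up to 84 mm above the table (top 3 mm tapered to 6 mm diameter). Origin: centre of the underside, on the rod's axis; z up.
- round_foot: Brass lamp foot with a ROUND outline, 104 mm diameter, otherwise like the square one (same rod, same heights). Not part of this job: leave it. Origin: centre of the underside.
- barrel: Brass barrel-shaped piece with a through hole of 16 mm, 34 mm tall: 50 mm diameter from 6 to 28 mm of its height, 44 mm diameter at both ends. About 0.25 kg. Stands upright on the table. Origin: centre of the underside, on the hole's axis; z up. On the square foot it sits with its origin 20 mm above the foot's origin.
- dish: Brass wide flat dish with a through hole of 16 mm: disc 62 mm diameter, 8 mm thick, with a hub of 30 mm diameter on top of it, 12 mm tall in all. About 0.15 kg. Lies hub up. Origin: centre of the underside, on the hole's axis; z up. In its place in the stack its origin is 54 mm above the foot's origin.
- collar: Brass small plain collar, a ring of 36 mm outer diameter, 10 mm tall, through hole 16 mm. About 0.06 kg. Lies flat. Origin: centre of the underside, on the hole's axis; z up. In its place in the stack its origin is 66 mm above the foot's origin.
- holder: Brass lampholder, 50 mm tall, closed top: 40 mm diameter up to 24 mm of its height, narrowing to 32 mm diameter between 30 and 46 mm; from below a blind hole of 18 mm, 12 mm deep. About 0.12 kg. Stands upright, hole down. Origin: centre of the underside; z up. In its place in the stack its origin is 76 mm above the foot's origin, and the last 8 mm of the rod are inside its hole.
- tape_measure: Bystander: black tape measure with yellow round sides, 70 x 40 mm, 60 mm tall, standing on edge. Origin: centre of the underside.
- rosette: Bystander: dark cast iron rosette, a ribbed dome of 84 mm diameter, 43 mm tall. Origin: centre of the underside.
There are look-alikes about, which are no part of the job. Leave any turquoise look-alike of the holder alone.

How it is judged:
By the outcome, as a careful person would: the job done as asked, in the order asked, and still so for the second after the job is handed in, with the robot touching nothing.
It also fails if it takes over 122 s, if anything falls off the work surface, if the arm or the gripper's body presses on something with over 40 N, if the wrist force passes 120 N, or if a joint passes its speed limit or range.

## Working session

There is one attempt and no reset: what is moved stays moved. The work goes in short steps, Python scripts to look and compute and a tool call to move; the robot and the scene stay as the last step left them, time stands still between calls to the robot, and variables do not carry over. Pictures are saved under pics/ and viewed, at most 16 in all, crops included, and the job is handed in when it is done.

Besides the shell and the picture viewer there is one more tool, called after ">>>" as name([rows], argument=value, ...), one row to a line, values as JSON. move_arm: Moves the arm, as the interface text tells. Its arguments: {"type":"object","properties":{"commands":{"type":"array"},"force":{"type":"number"}},"required":["commands"]}

```bash
mkdir -p pics; ls
python3 - <<'E'
from rig import robot
import cv2,numpy as np
o=robot.get_obs();print(o)
for n in("scene","side","wrist"):
    c=robot.camera(n);cv2.imwrite(f"pics/{n}0.png",c["frame"][:,:,::-1])
    print(n,c["fov_y"],c["cx"],c["cy"],np.round(c.get("extrinsics",c.get("T_tool_cam")),4).tolist())
a=cv2.imread("pics/scene0.png");
E
```

```text
pics
{'time': 0.0, 'q': array([ 9.69484171e-01,  5.28463916e-01,  1.43395889e+00, -3.19941975e-05,
        1.18139664e+00, -1.78470204e-01]), 'joint_velocities': array([-0.0004466 , -0.00024787,  0.00028175, -0.00093593,  0.00206776,
       -0.00033913]), 'joint_torque': array([ 6.90317447e-04, -4.40048325e+01, -1.76591241e+01,  6.32379600e-02,
        5.82789362e-02, -1.62590886e-04]), 'position': array([0.25601222, 0.56935355, 0.235555  ]), 'tool_rot': array([ 2.09843363e-01,  9.77734383e-01, -1.03545738e-03, -4.09505128e-04]), 'ft_force': array([-1.1057764 ,  0.9672044 ,  0.13470386]), 'moment': array([-0.00788669,  0.00798601, -0.01981695]), 'grip_force': 0.0, 'grip_width': 0.0869264685624258}
scene 51.58519968204126 252.95136543137914 187.63742190240058 [[0.8801, 0.3577, -0.3122, 0.8516], [0.4748, -0.6567, 0.586, -0.5919], [0.0046, -0.6639, -0.7478, 0.7899], [0.0, 0.0, 0.0, 1.0]]
side 51.58774103084853 262.16053210139086 192.1356611161209 [[-0.9999, -0.0091, 0.0103, 0.4985], [-0.0137, 0.6427, -0.766, 0.6772], [0.0003, -0.7661, -0.6427, 0.5903], [0.0, 0.0, 0.0, 1.0]]
wrist 63.480175040841694 249.84353144286004 195.37757737823495 [[0.0004, -0.9573, -0.289, 0.0799], [1.0, 0.0003, 0.0004, -0.0017], [-0.0003, -0.289, 0.9573, -0.1482], [0.0, 0.0, 0.0, 1.0]]
```

View pics/scene0.png

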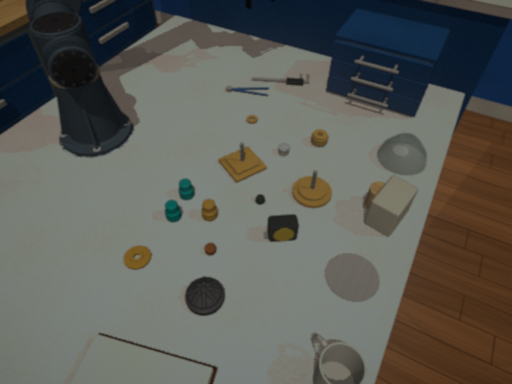

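View pics/side0.png

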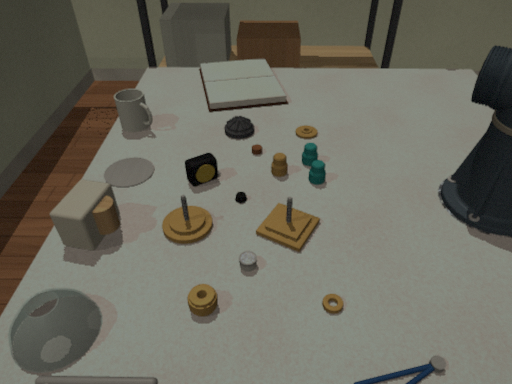

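View pics/wrist0.png

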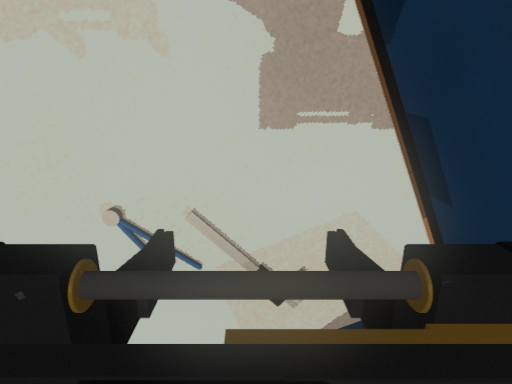

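```bash
cat > h.py <<'E'
from rig import robot
import cv2,numpy as np
from scipy.spatial.transform import Rotation as R
def ray(c,T,u,v,z):
    f=c["frame"].shape[0]/2/np.tan(np.radians(c["fov_y"]/2))
    d=T[:3,:3]@np.array([(u-c["cx"])/f,(v-c["cy"])/f,1]);o=T[:3,3]
    return o+d*(z-o[2])/d[2]
def proj(c,T,p):
    f=c["frame"].shape[0]/2/np.tan(np.radians(c["fov_y"]/2))
    q=T[:3,:3].T@(np.asarray(p)-T[:3,3]);return q[:2]/q[2]*f+[c["cx"],c["cy"]]
def view(n):
    if n!="wrist":
        c=robot.camera(n);return c,np.array(c["extrinsics"])
    o=robot.get_obs();c=robot.camera(n);T=np.eye(4);T[:3,:3]=R.from_quat(o["tool_rot"]).as_matrix();T[:3,3]=o["position"]
    return c,T@np.array(c["T_tool_cam"])
def brass(c,lo=(10,110,70),hi=(28,255,255),amin=60):
    m=cv2.inRange(cv2.cvtColor(c["frame"],cv2.COLOR_RGB2HSV),lo,hi)
    m=cv2.morphologyEx(m,cv2.MORPH_CLOSE,np.ones((3,3)))
    cs,_=cv2.findContours(m,cv2.RETR_EXTERNAL,cv2.CHAIN_APPROX_NONE)
    return [x for x in cs if cv2.contourArea(x)>amin]
def mid(ct):
    m=cv2.moments(ct);return m["m10"]/m["m00"],m["m01"]/m["m00"]
E
python3 - <<'E'
from h import *
for n in("scene","side"):
    c,T=view(n)
    for k in brass(c):
        u,v=mid(k);print(n,round(u),round(v),cv2.contourArea(k),cv2.boundingRect(k),*[np.round(ray(c,T,u,v,z)[:2],3) for z in(.005,.015,.025)])
    for lo,hi in[((80,100,40),(95,255,255))]:
      for k in brass(c,lo,hi):
        u,v=mid(k);print(n,'turq',round(u),round(v),np.round(ray(c,T,u,v,.025)[:2],3))
    # rods
    t=[(241,146),(314,171)] if n=="scene" else [(289.5,199),(184,197)]
    print([np.round(ray(c,T,u,v,.082)[:2],3) for u,v in t])
E
```

```text
scene 137 257 442.5 (124, 246, 27, 23) [ 0.392 -0.29 ] [ 0.398 -0.294] [ 0.403 -0.298]
scene 210 248 67.5 (205, 243, 11, 10) [ 0.525 -0.19 ] [ 0.529 -0.195] [ 0.533 -0.2  ]
scene 283 234 175.5 (274, 228, 20, 13) [ 0.659 -0.073] [ 0.661 -0.08 ] [ 0.663 -0.086]
scene 209 210 226.5 (202, 200, 15, 21) [ 0.463 -0.096] [ 0.468 -0.103] [ 0.472 -0.109]
scene 375 189 103.5 (367, 183, 17, 23) [0.808 0.174] [0.809 0.164] [0.81  0.154]
scene 311 192 827.5 (293, 177, 38, 30) [0.666 0.083] [0.668 0.074] [0.671 0.066]
scene 242 164 823.0 (219, 147, 47, 35) [0.456 0.085] [0.461 0.077] [0.466 0.068]
scene 319 138 185.5 (312, 130, 16, 16) [0.603 0.293] [0.606 0.282] [0.609 0.271]
scene 461 270 24953.0 (376, 110, 136, 274) [1.05 0.03] [1.047 0.022] [1.044 0.014]
scene 11 11 519.0 (0, 0, 27, 28) [-0.886  0.426] [-0.864  0.413] [-0.842  0.4  ]
scene turq 172 211 [ 0.395 -0.153]
scene turq 186 189 [ 0.383 -0.079]
[array([0.459, 0.076]), array([0.663, 0.084])]
side 332 303 275.5 (323, 294, 20, 19) [0.383 0.275] [0.385 0.282] [0.387 0.289]
side 201 299 617.0 (188, 284, 29, 32) [0.61  0.269] [0.608 0.276] [0.606 0.283]
side 187 224 1268.5 (163, 206, 49, 37) [0.664 0.087] [0.662 0.097] [0.659 0.107]
side 287 227 1570.0 (256, 204, 63, 47) [0.454 0.091] [0.455 0.101] [0.456 0.111]
side 104 215 453.5 (93, 196, 21, 38) [0.846 0.062] [0.841 0.073] [0.835 0.083]
side 205 173 179.0 (197, 165, 17, 16) [ 0.649 -0.093] [ 0.646 -0.079] [ 0.644 -0.066]
side 278 164 214.5 (272, 153, 15, 24) [ 0.47  -0.129] [ 0.47  -0.115] [ 0.471 -0.101]
side 306 132 183.5 (296, 126, 21, 12) [ 0.389 -0.286] [ 0.391 -0.27 ] [ 0.393 -0.253]
side 59 184 6426.5 (0, 81, 138, 234) [ 0.986 -0.044] [ 0.978 -0.032] [ 0.969 -0.02 ]
side 235 53 81.0 (230, 39, 11, 21) [ 0.624 -0.867] [ 0.622 -0.84 ] [ 0.62  -0.814]
side 321 58 1047.5 (286, 38, 90, 29) [ 0.292 -0.821] [ 0.296 -0.796] [ 0.299 -0.77 ]
side turq 313 164 [ 0.385 -0.104]
[array([0.453, 0.091]), array([0.66 , 0.088])]
```

>>> move_arm([
  {"hand": 8.7,"travel": [-3.66,-1.0,0.63],"twist": [0,0,0]},
  {"hand": 8.7,"travel": [-3.66,-1.0,0.63],"twist": [0,0,0]},
  {"hand": 8.7,"travel": [-3.66,-1.0,0.63],"twist": [0,0,0]},
  {"hand": 8.7,"travel": [-3.66,-1.0,0.63],"twist": [0,0,0]},
  {"hand": 8.7,"travel": [-3.66,-1.0,0.63],"twist": [0,0,0]},
], force=20)

```text
time: 0.67
position: [0.4037, 0.4481, 0.2048]
tool_rot: [0.21, 0.978, 0.0, 0.0]
ft_force: [0.8, -0.0, 1.1]
grip_width: 0.0871
grip_force: 0.0
```

>>> move_arm([
  {"hand": 8.7,"travel": [-3.66,-1.0,0.63],"twist": [0,0,0]},
  {"hand": 8.7,"travel": [-3.66,-1.0,0.63],"twist": [0,0,0]},
  {"hand": 8.7,"travel": [-3.66,-1.0,0.63],"twist": [0,0,0]},
  {"hand": 8.7,"travel": [-3.66,-1.0,0.63],"twist": [0,0,0]},
  {"hand": 8.7,"travel": [-3.66,-1.0,0.63],"twist": [0,0,0]},
])

```text
time: 1.08
position: [0.5504, 0.3272, 0.1732]
tool_rot: [0.21, 0.978, -0.0, -0.0]
ft_force: [0.3, 1.0, -0.8]
grip_width: 0.0868
grip_force: 0.0
```

>>> move_arm([
  {"hand": 6.8,"travel": [-3.66,-1.0,0.63],"twist": [0,0,0]},
  {"hand": 6.8,"travel": [-3.66,-1.0,0.63],"twist": [0,0,0]},
  {"hand": 6.8,"travel": [0,0,0],"twist": [0,0,0]},
  {"hand": 6.8,"travel": [0,0,0],"twist": [0,0,0]},
  {"hand": 6.8,"travel": [0,0,0],"twist": [0,0,0]},
])

```text
time: 1.5
position: [0.6071, 0.2801, 0.1605]
tool_rot: [0.21, 0.978, -0.0, -0.001]
ft_force: [-1.1, 0.6, 0.5]
grip_width: 0.0693
grip_force: 0.0
```

```bash
cat >> h.py <<'E'
def delta(p):
    o=robot.get_obs();d=np.asarray(p)-o["position"]
    return np.round(R.from_quat(o["tool_rot"]).as_matrix().T@d*100,2)
E
python3 - <<'E'
from h import *
c,T=view("wrist");cv2.imwrite("pics/w1.png",c["frame"][:,:,::-1])
o=robot.get_obs();print(o["position"],o["tool_rot"],o["q"],o["grip_width"],o["time"])
for k in brass(c,amin=300):print(mid(k),cv2.contourArea(k),cv2.boundingRect(k))
E
```

```text
[0.60669662 0.28080544 0.16076903] [ 2.09624047e-01  9.77781837e-01 -9.86036264e-05 -6.54524217e-04] [ 2.66485858e-01  6.70552341e-01  1.38217825e+00  4.81186553e-04
  1.09011529e+00 -8.82152240e-01] 0.06924508955095393 1.55
(364.42125366618916, 335.1449423640952) 4887.0 (188, 324, 324, 20)
(114.4832327297116, 276.8729040912139) 497.0 (101, 259, 40, 54)
(249.4326102851572, 188.51661385977738) 2051.5 (224, 162, 52, 53)
(27.46276641642937, 125.6733108982656) 5794.5 (0, 69, 61, 111)
```

View pics/w1.png

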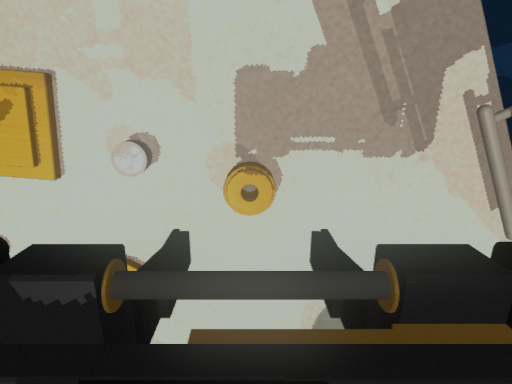

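```bash
cat >> h.py <<'E'
def hole(c,T,box,z,thr=110):
    x,y,w,h=box;g=c["frame"][y:y+h,x:x+w].max(2)
    cs,_=cv2.findContours((g<thr).astype(np.uint8),cv2.RETR_EXTERNAL,cv2.CHAIN_APPROX_NONE)
    ctr=np.array([w/2,h/2]);cs=[k for k in cs if cv2.contourArea(k)>15 and np.linalg.norm(np.array(mid(k))-ctr)<w*.25]
    k=max(cs,key=cv2.contourArea);u,v=mid(k);b=cv2.boundingRect(k)
    return ray(c,T,u+x,v+y,z),(round(u+x,1),round(v+y,1)),cv2.contourArea(k),b
E
python3 - <<'E'
from h import *
c,T=view("wrist")
b=(224,162,52,53)
for t in(70,90,110,130):
    r=hole(c,T,b,.034,t);print(t,r)
print(ray(c,T,249.4,188.5,.02), ray(c,T,249.4,188.5,.03))
p=r[0];print(delta([*p[:2],.018]))
print("foot",[ray(c,T,u,v,z) for u,v,z in((10,105,.084),)])
E
```

```text
Traceback (most recent call last):
  File "h.py", line 30, in hole
    k=max(cs,key=cv2.contourArea);u,v=mid(k);b=cv2.boundingRect(k)
ValueError: max() iterable argument is empty
```

Run:
```python
from h import *
c,T=view("wrist")
b=(224,162,52,53)
print(c["frame"][176:210:2,232:268:2].max(2))
for t in(100,120,140,160):
  try: print(t,hole(c,T,b,.034,t))
  except ValueError: print(t,'none')
print(ray(c,T,249.4,188.5,.02), ray(c,T,249.4,188.5,.03))
```

```text
[[146 152 184 183 183 183 184 183 183 183 183 183 183 183 183 172 126 134]
 [176 184 183 183 183 183 183 183 183 183 183 183 184 183 183 183 180 130]
 [183 183 183 183 184 183 183 183 183 183 184 183 183 183 183 183 183 166]
 [183 184 183 184 184 183 184 183 183 184 183 183 183 183 183 184 183 183]
 [183 183 184 183 184 183 183 181 180 181 183 183 184 183 183 183 183 183]
 [184 183 183 183 183 182 142 136 135 135 144 176 183 183 184 183 183 183]
 [183 184 183 183 183 136 136 136 138 138 138 137 174 183 183 183 183 183]
 [183 184 183 183 150 105 131 135 139 137 137 126 111 183 183 183 183 183]
 [184 183 183 184 133 100 109 116 126 120 116 104 105 176 183 183 183 183]
 [183 184 183 184 125 101 101 106 111 107 103 101 106 174 184 183 184 184]
 [184 183 184 184 146 103 102 103 103 103 102 101 110 181 184 183 184 183]
 [183 184 183 184 174 109 104 104 105 104 103 103 159 183 183 183 183 184]
 [184 183 183 184 184 165 115 112 115 115 109 150 183 184 183 184 183 184]
 [183 184 183 183 184 184 183 170 141 155 180 183 184 184 183 183 184 183]
 [183 184 184 184 184 184 184 183 183 183 183 184 183 183 183 184 184 183]
 [184 183 184 183 183 184 183 184 184 184 184 183 183 183 184 184 184 182]
 [180 183 183 183 183 183 184 183 183 184 183 184 183 183 183 184 183 183]]
100 none
120 (array([0.60819709, 0.27714664, 0.034     ]), (248.3, 195.6), 121.5, (17, 27, 16, 13))
140 (array([0.6063794 , 0.27782424, 0.034     ]), (248.2, 193.5), 202.0, (16, 24, 18, 16))
160 (array([0.60634993, 0.27794402, 0.034     ]), (248.3, 193.5), 225.5, (16, 23, 18, 18))
[0.60594379 0.27921642 0.02      ] [0.60342286 0.28036206 0.03      ]
```

>>> move_arm([
  {"hand": 6.8,"travel": [-0.05,-0.25,3.9],"twist": [0,0,0]},
  {"hand": 6.8,"travel": [0,0,3.9],"twist": [0,0,0]},
  {"hand": 6.8,"travel": [0,0,3.5],"twist": [0,0,0]},
  {"hand": 6.8,"travel": [0,0,2.0],"twist": [0,0,0]},
  {"hand": 6.8,"travel": [0,0,0.9],"twist": [0,0,0]},
])

```text
time: 2.07
position: [0.6036, 0.2784, 0.0155]
tool_rot: [0.209, 0.978, -0.001, -0.003]
ft_force: [-0.8, -0.1, -0.3]
grip_width: 0.0679
grip_force: 0.0
```

>>> move_arm([
  {"hand": 4.6,"travel": [0,0,0],"twist": [0,0,0]},
  {"hand": 4.6,"travel": [0,0,0],"twist": [0,0,0]},
  {"hand": 4.6,"travel": [0,0,0],"twist": [0,0,0]},
  {"hand": 4.6,"travel": [0,0,0],"twist": [0,0,0]},
  {"hand": 4.6,"travel": [0,0,0],"twist": [0,0,0]},
], force=25)

```text
time: 2.48
position: [0.6086, 0.2786, 0.0212]
tool_rot: [0.21, 0.978, 0.001, 0.002]
ft_force: [1.0, 0.6, 3.2]
grip_width: 0.0486
grip_force: 25.0
```

>>> move_arm([
  {"hand": 4.6,"travel": [0,0,-1.8],"twist": [0,0,0]},
  {"hand": 4.6,"travel": [0,0,-3.8],"twist": [0,0,0]},
  {"hand": 4.6,"travel": [0,0,-3.8],"twist": [0,0,0]},
  {"hand": 4.6,"travel": [0,0,-3.8],"twist": [0,0,0]},
  {"hand": 4.6,"travel": [-0.05,-2.4,0],"twist": [0,0,0]},
])

```text
time: 2.9
position: [0.6051, 0.2603, 0.1608]
tool_rot: [0.209, 0.978, 0.006, 0.01]
ft_force: [2.1, -0.5, -1.0]
grip_width: 0.0487
grip_force: 25.0
```

>>> move_arm([
  {"hand": 4.6,"travel": [-0.05,-3.6,0],"twist": [0,0,0]},
  {"hand": 4.6,"travel": [-0.05,-3.6,0],"twist": [0,0,0]},
  {"hand": 4.6,"travel": [-0.05,-3.6,0],"twist": [0,0,0]},
  {"hand": 4.6,"travel": [-0.05,-3.6,0],"twist": [0,0,0]},
  {"hand": 4.6,"travel": [-0.05,-3.6,0],"twist": [0,0,0]},
])

```text
time: 3.32
position: [0.5251, 0.0892, 0.1517]
tool_rot: [0.21, 0.978, -0.0, 0.001]
ft_force: [0.3, -0.0, -2.2]
grip_width: 0.0483
grip_force: 25.0
```

>>> move_arm([
  {"hand": 4.6,"travel": [-0.05,-2.5,0],"twist": [0,0,0]},
  {"hand": 4.6,"travel": [0,-1.0,0],"twist": [0,0,0]},
  {"hand": 4.6,"travel": [0,0,0],"twist": [0,0,0]},
  {"hand": 4.6,"travel": [0,0,0],"twist": [0,0,0]},
  {"hand": 4.6,"travel": [0,0,0],"twist": [0,0,0]},
])

```text
time: 3.73
position: [0.5133, 0.0593, 0.1513]
tool_rot: [0.21, 0.978, 0.0, 0.001]
ft_force: [-0.2, 1.0, -2.5]
grip_width: 0.0491
grip_force: 25.0
```

Run:
```python
from h import *
ps=[]
for i in range(4):
    ps.append(robot.get_obs()["position"]);c,T=view("wrist")
print(np.round(ps,4),np.mean(ps,0));cv2.imwrite("pics/w2.png",c["frame"][:,:,::-1])
for k in brass(c,amin=300):print(mid(k),cv2.contourArea(k),cv2.boundingRect(k))
```

```text
[[0.5133 0.0593 0.1513]
 [0.5132 0.0595 0.1512]
 [0.513  0.0596 0.1511]
 [0.5128 0.0596 0.151 ]] [0.5130655  0.05948829 0.15115022]
(320.3396253033124, 332.5320805823599) 5907.0 (145, 299, 340, 45)
(146.9091247672253, 286.2309124767225) 447.5 (140, 259, 19, 54)
(349.39151515151514, 281.93757575757576) 550.0 (327, 256, 34, 57)
(250.3915027969388, 242.64916435018358) 4856.5 (202, 204, 96, 67)
(72.80310796517777, 220.57424131478317) 2048.5 (43, 195, 61, 52)
(252.2475022892834, 115.42806183115339) 12194.5 (196, 56, 119, 121)
```

View pics/w2.png

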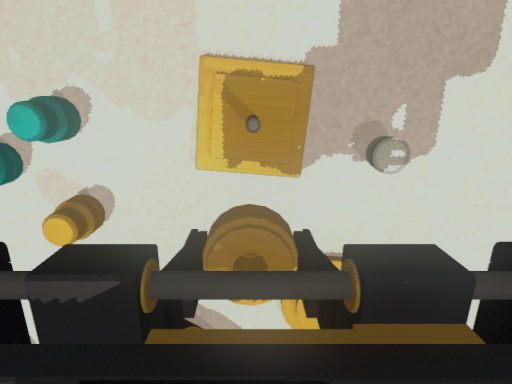

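```bash
cat >> h.py <<'E'
def rod(c,T,u0,v0,z=.084,w=16):
    h=cv2.cvtColor(c["frame"],cv2.COLOR_RGB2HSV)[v0-w:v0+w,u0-w:u0+w]
    m=(h[...,1]<110).astype(np.uint8)
    cs,_=cv2.findContours(m,cv2.RETR_EXTERNAL,cv2.CHAIN_APPROX_NONE);k=max(cs,key=cv2.contourArea)
    u,v=mid(k);print("rod",u+u0-w,v+v0-w,cv2.contourArea(k),cv2.boundingRect(k));return ray(c,T,u+u0-w,v+v0-w,z)
E
python3 - <<'E'
from h import *
c,T=view("wrist")
print(rod(c,T,253,124))
f=c["frame"][108:140,238:270]
print(cv2.cvtColor(f,cv2.COLOR_RGB2HSV)[::2,::2,1]);print(f.max(2)[::2,::2])
cv2.imwrite("pics/r2.png",cv2.resize(c["frame"][80:300,180:320,::-1],None,fx=3,fy=2.7,interpolation=cv2.INTER_CUBIC))
E
```

```text
rod 253.04995196926035 123.86935638808836 173.5 (9, 7, 15, 18)
[0.45315444 0.08675492 0.084     ]
[[171 171 173 174 175 179 179 177 181 179 179 178 178 180 178 179]
 [172 171 174 179 177 176 180 180 179 182 181 182 183 181 178 181]
 [171 175 174 175 176 174 174 179 178 180 180 182 178 182 182 177]
 [173 179 175 177 175 177 174 162 170 179 183 182 183 184 179 180]
 [176 175 172 174 178 150  85  81  82 101 181 180 180 180 180 181]
 [177 176 174 174 178  84  79  71  70  80 126 180 182 180 180 180]
 [175 174 178 178 156  73  64  61  60  63  69 168 183 181 180 181]
 [175 177 177 177 142  66  59  52  49  57  64 118 176 184 180 180]
 [174 174 176 177 111  63  52  51  49  49  55  87 184 183 181 180]
 [173 173 174 179 117  64  51  51  49  51  60  85 179 178 180 180]
 [173 175 177 178 152  68  53  51  51  51  64 134 181 178 179 180]
 [173 174 175 178 178 110  69  55  59  65  73 173 180 177 181 180]
 [172 174 174 176 176 174 140  92  90 127 176 178 180 180 177 178]
 [174 173 173 176 176 176 178 178 177 176 175 178 177 177 178 177]
 [169 172 172 174 173 175 175 175 177 177 177 177 178 179 176 17
[... 443 characters left out ...]
  86 109 153 153 153 154 153]
 [156 155 155 145 118  91 107 109 111 105  96 144 152 152 153 152]
 [156 156 156 156 115 105 113 122 124 117 104 112 155 154 153 154]
 [154 154 154 154 113 105 122 124 124 124 116 108 155 156 156 156]
 [156 156 155 154 113 104 124 125 124 124 111 111 154 153 154 154]
 [156 156 157 156 138 101 120 125 124 124 103 131 155 156 155 156]
 [156 157 157 158 158 111 100 115 113 102 108 152 156 157 156 156]
 [156 155 154 154 154 154 124 105 105 122 155 156 156 157 157 159]
 [157 158 159 158 158 158 158 158 157 158 157 156 154 153 153 153]
 [157 157 157 157 158 157 157 157 157 157 157 157 156 157 158 157]
 [159 158 157 158 156 155 156 155 155 155 155 156 156 156 157 157]]
```

View pics/r2.png

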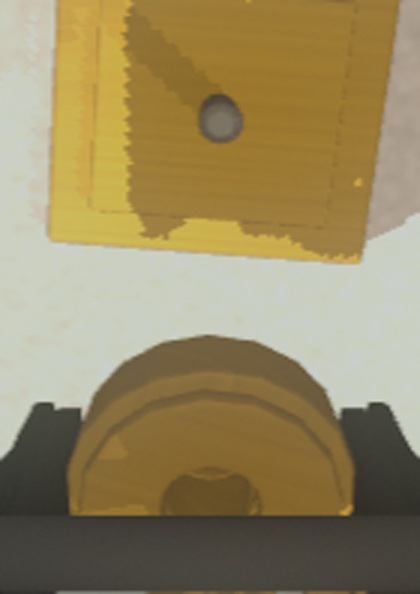

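>>> move_arm([
  {"hand": 4.6,"travel": [3.0,-0.05,0],"twist": [0,0,0]},
  {"hand": 4.6,"travel": [2.5,0,1.5],"twist": [0,0,0]},
  {"hand": 4.6,"travel": [0.8,0,2.1],"twist": [0,0,0]},
  {"hand": 4.6,"travel": [0,0,0],"twist": [0,0,0]},
  {"hand": 4.6,"travel": [0,0,0],"twist": [0,0,0]},
])

```text
time: 4.4
position: [0.4544, 0.0843, 0.1146]
tool_rot: [0.209, 0.978, -0.0, -0.001]
ft_force: [0.7, 0.2, -2.1]
grip_width: 0.0487
grip_force: 25.0
```

Run:
```python
from h import *
print(robot.get_obs()["position"])
A,TA=view("scene");B,TB=view("side")
pa=A["frame"][110:190,190:300,::-1];pb=B["frame"][140:260,230:340,::-1]
a=cv2.resize(pa,None,fx=3.5,fy=3.5,interpolation=cv2.INTER_CUBIC);b=cv2.resize(pb,None,fx=3.5,fy=3.5,interpolation=cv2.INTER_CUBIC)
a=cv2.copyMakeBorder(a,0,b.shape[0]-a.shape[0],0,10,0);cv2.imwrite("pics/s3.png",np.hstack([a,b]))
```

```text
[0.4544435  0.08429962 0.11456942]
```

View pics/s3.png

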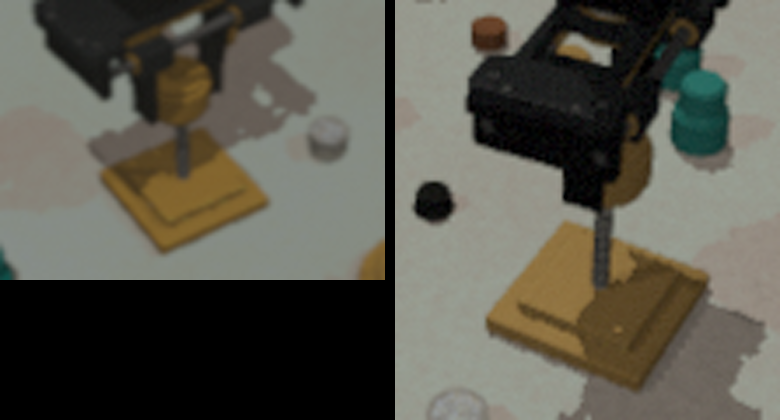

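>>> move_arm([
  {"hand": 4.6,"travel": [0.1,-0.04,0.6],"twist": [0,0,0]},
  {"hand": 4.6,"travel": [0,0,0.6],"twist": [0,0,0]},
  {"hand": 4.6,"travel": [0,0,0.5],"twist": [0,0,0]},
  {"hand": 4.6,"travel": [0,0,0.5],"twist": [0,0,0]},
  {"hand": 4.6,"travel": [0,0,0],"twist": [0,0,0]},
])

```text
time: 4.92
position: [0.4552, 0.0842, 0.0923]
tool_rot: [0.211, 0.978, 0.001, 0.001]
ft_force: [3.5, 4.8, -4.3]
grip_width: 0.0486
grip_force: 25.0
```

Run:
```python
from h import *
for i in range(3):
    view("side");o=robot.get_obs();print(np.round(o["position"],4),np.round(o["ft_force"],1),np.round(o["moment"],2))
```

```text
[0.4552 0.0842 0.0923] [ 3.2  4.3 -5.5] [ 0.76 -0.6  -0.03]
[0.4551 0.0842 0.0924] [ 3.5  4.1 -6. ] [ 0.78 -0.61 -0.02]
[0.4551 0.0842 0.0924] [ 2.6  4.6 -5.4] [ 0.77 -0.55  0.01]
```

>>> move_arm([
  {"hand": 4.6,"travel": [-0.04,0.2,0],"twist": [0,0,0]},
  {"hand": 4.6,"travel": [0,0,0],"twist": [0,0,0]},
  {"hand": 4.6,"travel": [0,0,0],"twist": [0,0,0]},
])

```text
time: 5.32
position: [0.454, 0.0854, 0.0926]
tool_rot: [0.21, 0.978, -0.0, -0.001]
ft_force: [-0.7, -0.2, -2.0]
grip_width: 0.0484
grip_force: 25.0
```

>>> move_arm([
  {"hand": 4.6,"travel": [-0.03,0.15,0],"twist": [0,0,0]},
  {"hand": 4.6,"travel": [0,0,0],"twist": [0,0,0]},
  {"hand": 4.6,"travel": [0,0,0],"twist": [0,0,0]},
])

```text
time: 5.57
position: [0.4555, 0.0867, 0.0929]
tool_rot: [0.21, 0.978, -0.0, -0.0]
ft_force: [-0.1, 0.2, -2.4]
grip_width: 0.0484
grip_force: 25.0
```

Run:
```python
from h import *
for i in range(1):
    c,T=view("wrist");A,_=view("scene");B,_=view("side");o=robot.get_obs();print(np.round(o["position"],4),np.round(o["ft_force"],1),np.round(o["moment"],2))
pa=A["frame"][110:190,190:300,::-1];pb=B["frame"][140:260,230:340,::-1]
a=cv2.resize(pa,None,fx=3.5,fy=3.5,interpolation=cv2.INTER_CUBIC);b=cv2.resize(pb,None,fx=3.5,fy=3.5,interpolation=cv2.INTER_CUBIC)
a=cv2.copyMakeBorder(a,0,b.shape[0]-a.shape[0],0,10,0);cv2.imwrite("pics/s4.png",np.hstack([a,b]))
```

```text
[0.4555 0.0867 0.093 ] [-0.5 -0.2 -1.5] [ 0.    0.03 -0.06]
```

View pics/s4.png

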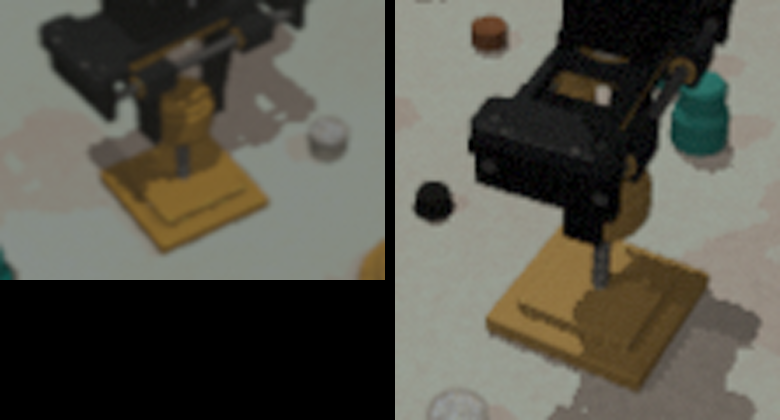

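>>> move_arm([
  {"hand": 4.6,"travel": [0,0,0.9],"twist": [0,0,0]},
  {"hand": 4.6,"travel": [0,0,0.9],"twist": [0,0,0]},
  {"hand": 4.6,"travel": [0,0,0.9],"twist": [0,0,0]},
  {"hand": 4.6,"travel": [0,0,0.9],"twist": [0,0,0]},
  {"hand": 4.6,"travel": [0,0,0],"twist": [0,0,0]},
])

```text
time: 6.13
position: [0.4543, 0.0868, 0.0548]
tool_rot: [0.21, 0.978, -0.0, -0.002]
ft_force: [-0.7, 0.2, -2.2]
grip_width: 0.0488
grip_force: 25.0
```

>>> move_arm([
  {"hand": 4.6,"travel": [0,0,0.6],"twist": [0,0,0]},
  {"hand": 4.6,"travel": [0,0,0.6],"twist": [0,0,0]},
  {"hand": 4.6,"travel": [0,0,0.2],"twist": [0,0,0]},
  {"hand": 4.6,"travel": [0,0,0.1],"twist": [0,0,0]},
  {"hand": 4.6,"travel": [0,0,0],"twist": [0,0,0]},
])

```text
time: 6.55
position: [0.4556, 0.0868, 0.0418]
tool_rot: [0.21, 0.978, -0.0, -0.0]
ft_force: [1.1, -1.5, -1.7]
grip_width: 0.0487
grip_force: 25.0
```

>>> move_arm([
  {"hand": 4.6,"travel": [0,0,0.1],"twist": [0,0,0]},
  {"hand": 4.6,"travel": [0,0,0],"twist": [0,0,0]},
])

```text
time: 6.72
position: [0.4558, 0.0868, 0.0412]
tool_rot: [0.21, 0.978, 0.0, 0.0]
ft_force: [0.4, -1.0, -2.4]
grip_width: 0.049
grip_force: 25.0
```

>>> move_arm([
  {"hand": 4.6,"travel": [0,0,0],"twist": [0,0,0]},
  {"hand": 4.6,"travel": [0,0,0],"twist": [0,0,0]},
])

```text
time: 6.88
position: [0.4558, 0.0868, 0.0412]
tool_rot: [0.21, 0.978, 0.0, 0.0]
ft_force: [-0.5, -0.9, -0.7]
grip_width: 0.0485
grip_force: 25.0
```

>>> move_arm([
  {"hand": 4.6,"travel": [0,0,0.05],"twist": [0,0,0]},
  {"hand": 4.6,"travel": [0,0,0],"twist": [0,0,0]},
])

```text
time: 7.05
position: [0.4558, 0.0868, 0.0411]
tool_rot: [0.21, 0.978, 0.0, 0.0]
ft_force: [-0.7, -0.0, 4.7]
grip_width: 0.0486
grip_force: 25.0
```

>>> move_arm([
  {"hand": 4.6,"travel": [0,0,0.05],"twist": [0,0,0]},
  {"hand": 4.6,"travel": [0,0,0],"twist": [0,0,0]},
])

```text
time: 7.22
position: [0.4558, 0.0868, 0.0411]
tool_rot: [0.21, 0.978, 0.0, 0.001]
ft_force: [-0.9, -0.1, 10.5]
grip_width: 0.0484
grip_force: 25.0
```

>>> move_arm([
  {"hand": 4.6,"travel": [0,0,0.05],"twist": [0,0,0]},
  {"hand": 4.6,"travel": [0,0,0],"twist": [0,0,0]},
])

```text
time: 7.38
position: [0.4558, 0.0868, 0.0411]
tool_rot: [0.21, 0.978, 0.0, 0.001]
ft_force: [-2.4, 0.0, 15.2]
grip_width: 0.0487
grip_force: 25.0
```

>>> move_arm([
  {"hand": 4.6,"travel": [0,0,0.05],"twist": [0,0,0]},
  {"hand": 4.6,"travel": [0,0,0],"twist": [0,0,0]},
])

```text
time: 7.55
position: [0.4558, 0.0868, 0.0411]
tool_rot: [0.21, 0.978, 0.0, 0.001]
ft_force: [-3.7, 0.4, 18.6]
grip_width: 0.0485
grip_force: 25.0
```

>>> move_arm([
  {"hand": 4.6,"travel": [0,0,-0.12],"twist": [0,0,0]},
  {"hand": 6.4,"travel": [0,0,0],"twist": [0,0,0]},
  {"hand": 6.4,"travel": [0,0,0],"twist": [0,0,0]},
  {"hand": 6.4,"travel": [0,0,0],"twist": [0,0,0]},
  {"hand": 6.4,"travel": [0,0,0],"twist": [0,0,0]},
])

```text
time: 7.97
position: [0.4556, 0.0868, 0.0399]
tool_rot: [0.21, 0.978, -0.0, -0.0]
ft_force: [0.6, -0.4, 0.1]
grip_width: 0.0622
grip_force: 0.0
```

>>> move_arm([
  {"hand": 6.4,"travel": [0,0,-1.5],"twist": [0,0,0]},
  {"hand": 6.4,"travel": [0,0,-3.5],"twist": [0,0,0]},
  {"hand": 6.4,"travel": [0,0,-3.5],"twist": [0,0,0]},
  {"hand": 6.4,"travel": [0,0,-3.5],"twist": [0,0,0]},
  {"hand": 8.6,"travel": [-0.95,-3.68,0],"twist": [0,0,0]},
])

```text
time: 8.38
position: [0.4538, 0.0526, 0.1653]
tool_rot: [0.207, 0.978, 0.002, 0.007]
ft_force: [2.3, -1.2, 0.0]
grip_width: 0.0661
grip_force: 0.0
```

>>> move_arm([
  {"hand": 8.6,"travel": [-0.95,-3.68,0],"twist": [0,0,0]},
  {"hand": 8.6,"travel": [-0.95,-3.68,0],"twist": [0,0,0]},
  {"hand": 8.6,"travel": [-0.95,-3.68,0],"twist": [0,0,0]},
  {"hand": 8.6,"travel": [-0.95,-3.68,0],"twist": [0,0,0]},
  {"hand": 8.6,"travel": [-0.95,-3.68,0],"twist": [0,0,0]},
])

```text
time: 8.8
position: [0.4162, -0.1395, 0.16]
tool_rot: [0.21, 0.978, 0.0, -0.0]
ft_force: [0.7, 0.3, -0.4]
grip_width: 0.0851
grip_force: 0.0
```

>>> move_arm([
  {"hand": 8.6,"travel": [-0.95,-3.68,0],"twist": [0,0,0]},
  {"hand": 8.6,"travel": [-0.95,-3.68,0],"twist": [0,0,0]},
  {"hand": 8.6,"travel": [-0.95,-3.68,0],"twist": [0,0,0]},
  {"hand": 8.6,"travel": [-0.95,-3.68,0],"twist": [0,0,0]},
  {"hand": 8.6,"travel": [0,0,0],"twist": [0,0,0]},
])

```text
time: 9.22
position: [0.3919, -0.296, 0.1604]
tool_rot: [0.213, 0.977, -0.003, 0.003]
ft_force: [1.6, -0.2, 0.5]
grip_width: 0.0861
grip_force: 0.0
```

>>> move_arm([
  {"hand": 8.6,"travel": [0,0,0],"twist": [0,0,0]},
  {"hand": 8.6,"travel": [0,0,0],"twist": [0,0,0]},
  {"hand": 8.6,"travel": [0,0,0],"twist": [0,0,0]},
])

```text
time: 9.47
position: [0.3908, -0.2859, 0.1598]
tool_rot: [0.209, 0.978, 0.001, -0.001]
ft_force: [0.2, 0.5, 0.5]
grip_width: 0.0858
grip_force: 0.0
```

Run:
```python
from h import *
c,T=view("wrist");cv2.imwrite("pics/w5.png",c["frame"][:,:,::-1])
o=robot.get_obs();print(o["position"],o["time"])
for k in brass(c,amin=300):
    b=cv2.boundingRect(k);print(mid(k),cv2.contourArea(k),b,ray(c,T,*mid(k),.006))
    if 35<b[2]<110 and 0.7<b[2]/b[3]<1.5:
        try:print(hole(c,T,b,.012,160))
        except ValueError:pass
A,_=view("scene");B,_=view("side")
pa=A["frame"][110:190,190:300,::-1];pb=B["frame"][140:260,230:340,::-1]
a=cv2.resize(pa,None,fx=3.5,fy=3.5,interpolation=cv2.INTER_CUBIC);b=cv2.resize(pb,None,fx=3.5,fy=3.5,interpolation=cv2.INTER_CUBIC)
a=cv2.copyMakeBorder(a,0,b.shape[0]-a.shape[0],0,10,0);s=np.hstack([a,b])
w=cv2.resize(c["frame"][120:260,150:350,::-1],(400,280));s=cv2.copyMakeBorder(s,0,180,0,0,0);s[300:580,0:380]=w[:,:380];s=s[:600];cv2.imwrite("pics/s5.png",s)
```

```text
[ 0.39099545 -0.28583317  0.15988361] 9.5167
(378.3878928089454, 335.25490649701175) 4322.5 (223, 324, 289, 20) [ 0.61874096 -0.22399468  0.006     ]
(419.9592413236481, 278.775221953188) 413.0 (402, 259, 29, 54) [ 0.5651217  -0.15936669  0.006     ]
(79.22281402574345, 280.2374611628939) 375.5 (70, 259, 29, 54) [ 0.41237448 -0.50390449  0.006     ]
(457.82661865106155, 187.59906969765171) 2221.5 (425, 164, 67, 48) [ 0.47867598 -0.09672881  0.006     ]
(array([ 0.46765455, -0.10555956,  0.012     ]), (450.3, 182.9), 1689.0, (0, 0, 67, 48))
(247.52493681030762, 185.3108316380001) 2703.5 (218, 156, 60, 59) [ 0.38959424 -0.28949836  0.006     ]
(array([ 0.39214971, -0.29255711,  0.012     ]), (245.7, 190.4), 100.0, (21, 25, 17, 16))
```

View pics/s5.png

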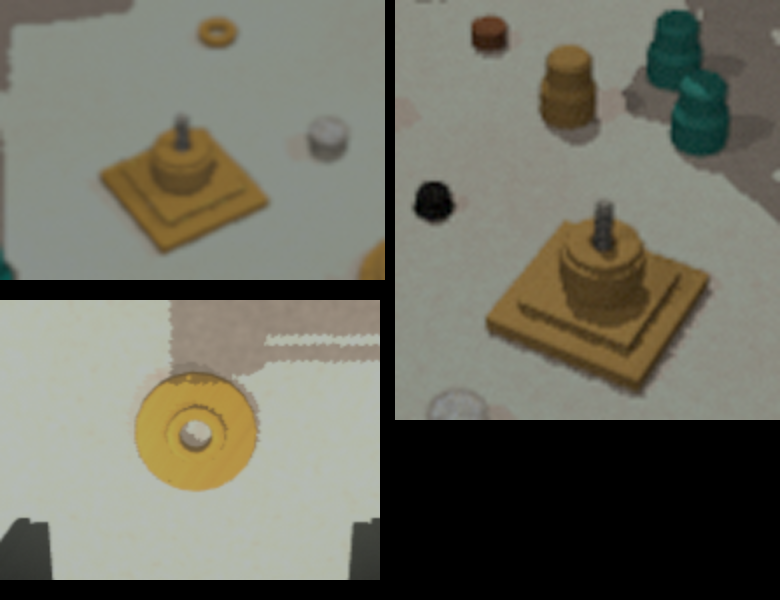

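>>> move_arm([
  {"hand": 8.6,"travel": [-0.03,-0.38,3.8],"twist": [0,0,0]},
  {"hand": 8.6,"travel": [0,0,3.8],"twist": [0,0,0]},
  {"hand": 8.6,"travel": [0,0,3.3],"twist": [0,0,0]},
  {"hand": 8.6,"travel": [0,0,1.8],"twist": [0,0,0]},
  {"hand": 8.6,"travel": [0,0,0.8],"twist": [0,0,0]},
])

```text
time: 10.03
position: [0.3891, -0.2892, 0.0227]
tool_rot: [0.209, 0.978, 0.002, -0.002]
ft_force: [-0.5, 0.5, -0.3]
grip_width: 0.0862
grip_force: 0.0
```

>>> move_arm([
  {"hand": 8.6,"travel": [0,0,0],"twist": [0,0,0]},
  {"hand": 8.6,"travel": [0,0,0],"twist": [0,0,0]},
  {"hand": 8.6,"travel": [0,0,0],"twist": [0,0,0]},
])

```text
time: 10.28
position: [0.3907, -0.2918, 0.0263]
tool_rot: [0.21, 0.978, -0.001, 0.001]
ft_force: [0.5, -0.5, -0.1]
grip_width: 0.0861
grip_force: 0.0
```

>>> move_arm([
  {"hand": 8.6,"travel": [0,0,0.8],"twist": [0,0,0]},
  {"hand": 8.6,"travel": [0,0,0],"twist": [0,0,0]},
  {"hand": 8.6,"travel": [0,0,0],"twist": [0,0,0]},
  {"hand": 8.6,"travel": [0,0,0],"twist": [0,0,0]},
])

```text
time: 10.62
position: [0.3901, -0.2916, 0.0175]
tool_rot: [0.21, 0.978, -0.0, 0.0]
ft_force: [0.0, -0.5, 0.5]
grip_width: 0.0857
grip_force: 0.0
```

>>> move_arm([
  {"hand": 8.6,"travel": [0.12,0.15,0.15],"twist": [0,0,0]},
  {"hand": 5.8,"travel": [0,0,0],"twist": [0,0,0]},
  {"hand": 5.8,"travel": [0,0,0],"twist": [0,0,0]},
  {"hand": 5.8,"travel": [0,0,0],"twist": [0,0,0]},
  {"hand": 5.8,"travel": [0,0,0],"twist": [0,0,0]},
])

```text
time: 11.03
position: [0.3895, -0.2896, 0.0157]
tool_rot: [0.21, 0.978, -0.0, 0.0]
ft_force: [0.4, -0.6, -0.2]
grip_width: 0.0671
grip_force: 0.0
```

>>> move_arm([
  {"hand": 5.8,"travel": [0,0,0],"twist": [0,0,0]},
  {"hand": 5.8,"travel": [0,0,0],"twist": [0,0,0]},
  {"hand": 5.8,"travel": [0,0,0],"twist": [0,0,0]},
])

```text
time: 11.28
position: [0.3895, -0.2894, 0.0157]
tool_rot: [0.21, 0.978, 0.0, -0.0]
ft_force: [-0.2, 0.0, 0.1]
grip_width: 0.0599
grip_force: 24.9
```

>>> move_arm([
  {"hand": 5.8,"travel": [0,0,-1.8],"twist": [0,0,0]},
  {"hand": 5.8,"travel": [0,0,-3.8],"twist": [0,0,0]},
  {"hand": 5.8,"travel": [0,0,-3.8],"twist": [0,0,0]},
  {"hand": 5.8,"travel": [0,0,-3.8],"twist": [0,0,0]},
  {"hand": 5.8,"travel": [0.94,3.7,0],"twist": [0,0,0]},
])

```text
time: 11.7
position: [0.4013, -0.2618, 0.1541]
tool_rot: [0.212, 0.977, -0.007, 0.009]
ft_force: [2.6, -0.6, -1.0]
grip_width: 0.0601
grip_force: 24.9
```

>>> move_arm([
  {"hand": 5.8,"travel": [0.94,3.7,0],"twist": [0,0,0]},
  {"hand": 5.8,"travel": [0.94,3.7,0],"twist": [0,0,0]},
  {"hand": 5.8,"travel": [0.94,3.7,0],"twist": [0,0,0]},
  {"hand": 5.8,"travel": [0.94,3.7,0],"twist": [0,0,0]},
  {"hand": 5.8,"travel": [0.94,3.7,0],"twist": [0,0,0]},
])

```text
time: 12.12
position: [0.4287, -0.0622, 0.1476]
tool_rot: [0.21, 0.978, -0.0, -0.0]
ft_force: [0.4, 0.6, -1.4]
grip_width: 0.0605
grip_force: 24.9
```

>>> move_arm([
  {"hand": 5.8,"travel": [0.94,3.7,0],"twist": [0,0,0]},
  {"hand": 5.8,"travel": [0.94,3.7,0],"twist": [0,0,0]},
  {"hand": 5.8,"travel": [0.94,3.7,0],"twist": [0,0,0]},
  {"hand": 5.8,"travel": [0.94,2.5,0],"twist": [0,0,0]},
  {"hand": 5.8,"travel": [0,1.2,0],"twist": [0,0,0]},
])

```text
time: 12.53
position: [0.4539, 0.0899, 0.1474]
tool_rot: [0.208, 0.978, 0.0, -0.001]
ft_force: [-0.4, -1.5, -1.7]
grip_width: 0.0601
grip_force: 24.9
```

>>> move_arm([
  {"hand": 5.8,"travel": [0,0,0],"twist": [0,0,0]},
  {"hand": 5.8,"travel": [0,0,0],"twist": [0,0,0]},
  {"hand": 5.8,"travel": [0,0,0],"twist": [0,0,0]},
  {"hand": 5.8,"travel": [0,0,0],"twist": [0,0,0]},
])

```text
time: 12.87
position: [0.4552, 0.0854, 0.1475]
tool_rot: [0.211, 0.978, -0.0, -0.0]
ft_force: [-0.3, -0.5, -1.2]
grip_width: 0.0599
grip_force: 24.9
```

>>> move_arm([
  {"hand": 5.8,"travel": [0.02,0.13,2.0],"twist": [0,0,0]},
  {"hand": 5.8,"travel": [0,0,2.0],"twist": [0,0,0]},
  {"hand": 5.8,"travel": [0,0,0],"twist": [0,0,0]},
  {"hand": 5.8,"travel": [0,0,0.4],"twist": [0,0,0]},
  {"hand": 5.8,"travel": [0,0,0.4],"twist": [0,0,0]},
])

```text
time: 13.28
position: [0.4564, 0.087, 0.1]
tool_rot: [0.21, 0.978, 0.0, 0.0]
ft_force: [-0.8, -0.4, -2.1]
grip_width: 0.06
grip_force: 24.9
```

>>> move_arm([
  {"hand": 5.8,"travel": [0,0,0.4],"twist": [0,0,0]},
  {"hand": 5.8,"travel": [0,0,0.3],"twist": [0,0,0]},
  {"hand": 5.8,"travel": [0,0,0],"twist": [0,0,0]},
  {"hand": 5.8,"travel": [0,0,0],"twist": [0,0,0]},
])

```text
time: 13.62
position: [0.456, 0.0877, 0.0928]
tool_rot: [0.21, 0.978, 0.0, 0.0]
ft_force: [-0.1, 0.5, -2.5]
grip_width: 0.0598
grip_force: 24.9
```

```bash
cat >> h.py <<'E'
def pair(name,x0=230,y0=140):
    A,_=view("scene");B,_=view("side");o=robot.get_obs();print(np.round(o["position"],4),np.round(o["ft_force"],1),np.round(o["moment"],2))
    a=cv2.resize(A["frame"][110:190,190:300,::-1],None,fx=3.5,fy=3.5,interpolation=cv2.INTER_CUBIC)
    b=cv2.resize(B["frame"][140:260,230:340,::-1],None,fx=3.5,fy=3.5,interpolation=cv2.INTER_CUBIC)
    a=cv2.copyMakeBorder(a,0,b.shape[0]-a.shape[0],0,10,0);cv2.imwrite(name,np.hstack([a,b]))
E
python3 -c "
from h import *
pair('pics/s6.png')"
```

```text
[0.4561 0.0878 0.0929] [-0.6 -0.1 -1.4] [ 0.    0.   -0.01]
```

View pics/s6.png

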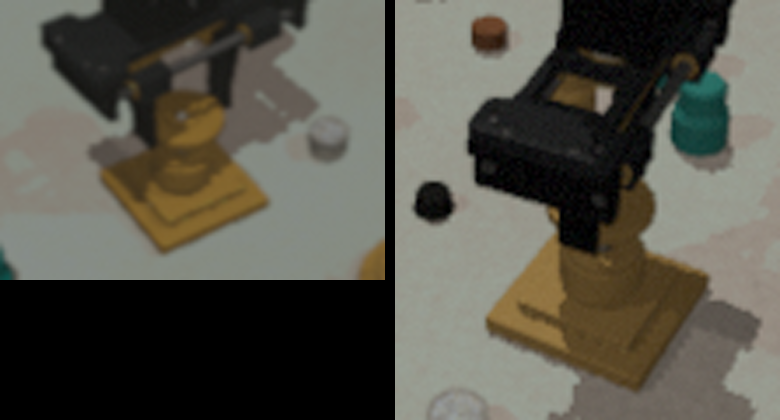

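>>> move_arm([
  {"hand": 5.8,"travel": [0,-0.05,0.8],"twist": [0,0,0]},
  {"hand": 5.8,"travel": [0,0,0.8],"twist": [0,0,0]},
  {"hand": 5.8,"travel": [0,0,0.4],"twist": [0,0,0]},
  {"hand": 5.8,"travel": [0,0,0.1],"twist": [0,0,0]},
  {"hand": 5.8,"travel": [0,0,0],"twist": [0,0,0]},
])

```text
time: 14.13
position: [0.4552, 0.0873, 0.0709]
tool_rot: [0.21, 0.978, -0.0, -0.001]
ft_force: [0.4, -0.4, -1.6]
grip_width: 0.0602
grip_force: 24.9
```

>>> move_arm([
  {"hand": 5.8,"travel": [0,0,0],"twist": [0,0,0]},
  {"hand": 5.8,"travel": [0,0,0.05],"twist": [0,0,0]},
  {"hand": 5.8,"travel": [0,0,0],"twist": [0,0,0]},
])

```text
time: 14.38
position: [0.4558, 0.0873, 0.0713]
tool_rot: [0.21, 0.978, 0.0, 0.0]
ft_force: [0.2, 0.8, -0.7]
grip_width: 0.0598
grip_force: 24.9
```

>>> move_arm([
  {"hand": 5.8,"travel": [0,0,0.05],"twist": [0,0,0]},
  {"hand": 5.8,"travel": [0,0,0],"twist": [0,0,0]},
])

```text
time: 14.55
position: [0.4558, 0.0873, 0.0708]
tool_rot: [0.21, 0.978, 0.0, 0.0]
ft_force: [-0.3, 0.0, -0.9]
grip_width: 0.0599
grip_force: 24.9
```

>>> move_arm([
  {"hand": 5.8,"travel": [0,0,0.05],"twist": [0,0,0]},
  {"hand": 5.8,"travel": [0,0,0],"twist": [0,0,0]},
])

```text
time: 14.72
position: [0.4557, 0.0873, 0.0702]
tool_rot: [0.21, 0.978, 0.0, 0.0]
ft_force: [-0.1, -0.6, -2.9]
grip_width: 0.0599
grip_force: 24.9
```

>>> move_arm([
  {"hand": 5.8,"travel": [0,0,0.05],"twist": [0,0,0]},
  {"hand": 5.8,"travel": [0,0,0],"twist": [0,0,0]},
])

```text
time: 14.88
position: [0.4558, 0.0873, 0.0697]
tool_rot: [0.21, 0.978, 0.0, 0.0]
ft_force: [-0.3, 0.0, -1.1]
grip_width: 0.0602
grip_force: 24.9
```

>>> move_arm([
  {"hand": 5.8,"travel": [0,0,0.05],"twist": [0,0,0]},
  {"hand": 5.8,"travel": [0,0,0],"twist": [0,0,0]},
])

```text
time: 15.05
position: [0.4558, 0.0873, 0.0696]
tool_rot: [0.21, 0.978, 0.0, 0.0]
ft_force: [-0.4, -0.7, 4.3]
grip_width: 0.0599
grip_force: 24.9
```

>>> move_arm([
  {"hand": 5.8,"travel": [0,0,0.05],"twist": [0,0,0]},
  {"hand": 5.8,"travel": [0,0,0],"twist": [0,0,0]},
])

```text
time: 15.22
position: [0.4558, 0.0873, 0.0695]
tool_rot: [0.21, 0.978, 0.0, 0.0]
ft_force: [-2.2, -0.7, 8.6]
grip_width: 0.0598
grip_force: 24.9
```

>>> move_arm([
  {"hand": 5.8,"travel": [0,0,0.04],"twist": [0,0,0]},
  {"hand": 5.8,"travel": [0,0,0],"twist": [0,0,0]},
])

```text
time: 15.38
position: [0.4558, 0.0873, 0.0695]
tool_rot: [0.21, 0.978, 0.0, 0.0]
ft_force: [-2.3, 0.3, 13.3]
grip_width: 0.0599
grip_force: 24.9
```

>>> move_arm([
  {"hand": 5.8,"travel": [0,0,-0.12],"twist": [0,0,0]},
  {"hand": 7.6,"travel": [0,0,0],"twist": [0,0,0]},
  {"hand": 7.6,"travel": [0,0,0],"twist": [0,0,0]},
  {"hand": 7.6,"travel": [0,0,0],"twist": [0,0,0]},
  {"hand": 7.6,"travel": [0,0,0],"twist": [0,0,0]},
])

```text
time: 15.8
position: [0.4557, 0.0873, 0.0692]
tool_rot: [0.21, 0.978, -0.0, -0.0]
ft_force: [-1.5, -0.4, 0.8]
grip_width: 0.0743
grip_force: 0.0
```

>>> move_arm([
  {"hand": 7.6,"travel": [0,0,-1.5],"twist": [0,0,0]},
  {"hand": 7.6,"travel": [0,0,-3.5],"twist": [0,0,0]},
  {"hand": 7.6,"travel": [0,0,-3.5],"twist": [0,0,0]},
  {"hand": 5.6,"travel": [2.38,2.38,-0.5],"twist": [0,0,0]},
  {"hand": 5.6,"travel": [2.38,2.38,0],"twist": [0,0,0]},
])

```text
time: 16.22
position: [0.4347, 0.15, 0.1619]
tool_rot: [0.212, 0.977, 0.001, 0.004]
ft_force: [0.1, 0.3, -1.1]
grip_width: 0.069
grip_force: 0.0
```

>>> move_arm([
  {"hand": 5.6,"travel": [2.38,2.38,0],"twist": [0,0,0]},
  {"hand": 5.6,"travel": [2.38,2.38,0],"twist": [0,0,0]},
  {"hand": 5.6,"travel": [2.38,2.38,0],"twist": [0,0,0]},
  {"hand": 5.6,"travel": [1.6,1.6,0],"twist": [0,0,0]},
  {"hand": 5.6,"travel": [0.78,0.78,0],"twist": [0,0,0]},
])

```text
time: 16.63
position: [0.3826, 0.2782, 0.1593]
tool_rot: [0.208, 0.978, 0.0, -0.0]
ft_force: [0.6, -0.5, 0.0]
grip_width: 0.0561
grip_force: 0.0
```

>>> move_arm([
  {"hand": 5.6,"travel": [0,0,0],"twist": [0,0,0]},
  {"hand": 5.6,"travel": [0,0,0],"twist": [0,0,0]},
  {"hand": 5.6,"travel": [0,0,0],"twist": [0,0,0]},
  {"hand": 5.6,"travel": [0,0,0],"twist": [0,0,0]},
])

```text
time: 16.97
position: [0.3847, 0.2749, 0.1593]
tool_rot: [0.211, 0.978, -0.0, -0.0]
ft_force: [-0.2, -0.2, -0.1]
grip_width: 0.056
grip_force: 0.0
```

Run:
```python
from h import *
pair("pics/s7.png");s=cv2.imread("pics/s7.png")
c,T=view("wrist");o=robot.get_obs();print(o["position"],o["time"],o["grip_width"])
for k in brass(c,amin=300):
    b=cv2.boundingRect(k);(x,y),r=cv2.minEnclosingCircle(k);print(np.round(mid(k),1),cv2.contourArea(k),b,x,y,r,ray(c,T,x,y,.006),ray(c,T,*mid(k),.006))
s=cv2.copyMakeBorder(s,0,180,0,0,0);w=cv2.resize(c["frame"][120:260,160:340,::-1],(360,280));s[300:580,0:360]=w;cv2.imwrite("pics/s7.png",s)
```

```text
[0.3847 0.2751 0.1594] [-0.4 -0.1 -0.1] [ 0.02 -0.02 -0.  ]
[0.38461495 0.27518483 0.15942729] 17.1167 0.055934177146606104
[341.1 335.2] 4972.0 (161, 324, 339, 20) 330.0 342.0 169.00306701660156 [0.59853758 0.28076235 0.006     ] [0.59478262 0.29595607 0.006     ]
[367.3 288. ] 361.0 (354, 261, 20, 52) 366.0 286.5 25.578411102294922 [0.54410245 0.34320041 0.006     ] [0.54648161 0.34391183 0.006     ]
[134.3 280.8] 418.5 (126, 259, 29, 54) 136.0 285.5 26.96767234802246 [0.43748011 0.11039162 0.006     ] [0.43150638 0.11171165 0.006     ]
[249.6 185. ] 875.5 (233, 168, 35, 35) 249.6703338623047 185.13186645507812 17.366689682006836 [0.38432082 0.27322936 0.006     ] [0.38418804 0.27325637 0.006     ]
```

View pics/s7.png

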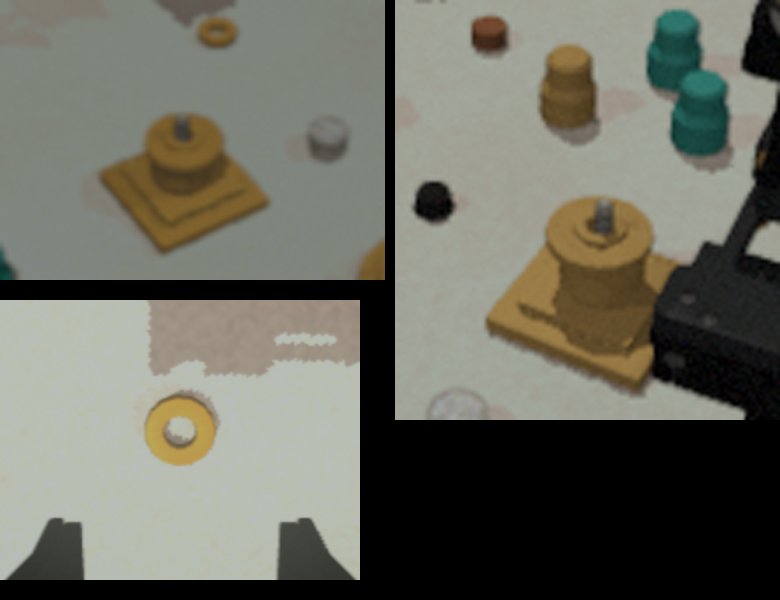

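>>> move_arm([
  {"hand": 5.6,"travel": [-0.04,-0.18,3.8],"twist": [0,0,0]},
  {"hand": 5.6,"travel": [0,0,3.8],"twist": [0,0,0]},
  {"hand": 5.6,"travel": [0,0,3.3],"twist": [0,0,0]},
  {"hand": 5.6,"travel": [0,0,1.8],"twist": [0,0,0]},
  {"hand": 5.6,"travel": [0,0,0.8],"twist": [0,0,0]},
])

```text
time: 17.53
position: [0.3827, 0.2732, 0.0219]
tool_rot: [0.21, 0.978, -0.001, -0.002]
ft_force: [-0.2, -0.2, -0.1]
grip_width: 0.0561
grip_force: 0.0
```

>>> move_arm([
  {"hand": 5.6,"travel": [0,0,0.3],"twist": [0,0,0]},
  {"hand": 5.6,"travel": [0,0,0],"twist": [0,0,0]},
  {"hand": 5.6,"travel": [0,0,0],"twist": [0,0,0]},
  {"hand": 5.6,"travel": [0,0,0],"twist": [0,0,0]},
])

```text
time: 17.87
position: [0.3846, 0.2746, 0.0227]
tool_rot: [0.21, 0.978, 0.001, 0.001]
ft_force: [0.3, -0.9, -0.2]
grip_width: 0.0556
grip_force: 0.0
```

>>> move_arm([
  {"hand": 5.6,"travel": [-0.03,-0.13,0.62],"twist": [0,0,0]},
  {"hand": 3.2,"travel": [0,0,0],"twist": [0,0,0]},
  {"hand": 3.2,"travel": [0,0,0],"twist": [0,0,0]},
  {"hand": 3.2,"travel": [0,0,0],"twist": [0,0,0]},
  {"hand": 3.2,"travel": [0,0,0],"twist": [0,0,0]},
], force=20)

```text
time: 18.28
position: [0.3836, 0.2731, 0.0154]
tool_rot: [0.21, 0.978, 0.0, 0.0]
ft_force: [-0.9, -0.0, -0.2]
grip_width: 0.0375
grip_force: 0.3
```

>>> move_arm([
  {"hand": 3.2,"travel": [0,0,0],"twist": [0,0,0]},
  {"hand": 3.2,"travel": [0,0,0],"twist": [0,0,0]},
  {"hand": 3.2,"travel": [0,0,0],"twist": [0,0,0]},
])

```text
time: 18.53
position: [0.3837, 0.2731, 0.0154]
tool_rot: [0.21, 0.978, 0.0, 0.0]
ft_force: [-0.4, 1.1, 2.3]
grip_width: 0.0356
grip_force: 20.0
```

>>> move_arm([
  {"hand": 3.2,"travel": [0,0,-1.8],"twist": [0,0,0]},
  {"hand": 3.2,"travel": [0,0,-3.8],"twist": [0,0,0]},
  {"hand": 3.2,"travel": [0,0,-3.8],"twist": [0,0,0]},
  {"hand": 3.2,"travel": [0,0,-3.8],"twist": [0,0,0]},
  {"hand": 3.2,"travel": [-2.37,-2.33,0],"twist": [0,0,0]},
])

```text
time: 18.95
position: [0.3976, 0.2462, 0.1529]
tool_rot: [0.207, 0.978, 0.004, 0.005]
ft_force: [1.7, -0.5, -1.2]
grip_width: 0.0351
grip_force: 20.0
```

>>> move_arm([
  {"hand": 3.2,"travel": [-2.37,-2.33,0],"twist": [0,0,0]},
  {"hand": 3.2,"travel": [-2.37,-2.33,0],"twist": [0,0,0]},
  {"hand": 3.2,"travel": [-2.37,-2.33,0],"twist": [0,0,0]},
  {"hand": 3.2,"travel": [-2.37,-2.33,0],"twist": [0,0,0]},
  {"hand": 3.2,"travel": [-1.6,-1.6,0],"twist": [0,0,0]},
])

```text
time: 19.37
position: [0.4525, 0.0946, 0.1472]
tool_rot: [0.21, 0.978, -0.0, 0.0]
ft_force: [0.3, -0.6, -1.4]
grip_width: 0.0352
grip_force: 20.0
```

>>> move_arm([
  {"hand": 3.2,"travel": [-0.75,-0.74,0],"twist": [0,0,0]},
  {"hand": 3.2,"travel": [0,0,0],"twist": [0,0,0]},
  {"hand": 3.2,"travel": [0,0,0],"twist": [0,0,0]},
  {"hand": 3.2,"travel": [0,0,0],"twist": [0,0,0]},
  {"hand": 3.2,"travel": [0,0,0],"twist": [0,0,0]},
])

```text
time: 19.78
position: [0.4544, 0.0885, 0.1471]
tool_rot: [0.209, 0.978, 0.0, -0.001]
ft_force: [0.7, -0.4, -0.6]
grip_width: 0.0354
grip_force: 20.0
```

>>> move_arm([
  {"hand": 3.2,"travel": [-0.15,-0.06,2.0],"twist": [0,0,0]},
  {"hand": 3.2,"travel": [0,0,2.0],"twist": [0,0,0]},
  {"hand": 3.2,"travel": [0,0,0.4],"twist": [0,0,0]},
  {"hand": 3.2,"travel": [0,0,0],"twist": [0,0,0]},
  {"hand": 3.2,"travel": [0,0,0],"twist": [0,0,0]},
])

```text
time: 20.2
position: [0.4563, 0.0867, 0.1034]
tool_rot: [0.209, 0.978, -0.0, -0.0]
ft_force: [0.7, -0.2, 0.3]
grip_width: 0.0354
grip_force: 20.0
```

>>> move_arm([
  {"hand": 3.2,"travel": [0,0,0.3],"twist": [0,0,0]},
  {"hand": 3.2,"travel": [0,0,0.3],"twist": [0,0,0]},
  {"hand": 3.2,"travel": [0,0,0.3],"twist": [0,0,0]},
  {"hand": 3.2,"travel": [0,0,0],"twist": [0,0,0]},
  {"hand": 3.2,"travel": [0,0,0],"twist": [0,0,0]},
])

```text
time: 20.62
position: [0.4567, 0.0859, 0.0943]
tool_rot: [0.21, 0.978, -0.0, 0.0]
ft_force: [-0.2, 0.6, -0.5]
grip_width: 0.0355
grip_force: 20.0
```

```bash
python3 -c "
from h import *
pair('pics/s8.png')"
```

```text
[0.4567 0.0859 0.0944] [ 0.1  0.5 -0.9] [-0.01  0.02  0.  ]
```

View pics/s8.png

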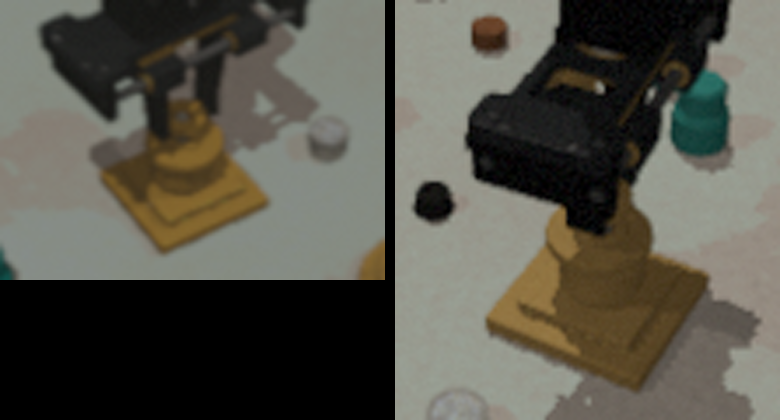

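>>> move_arm([
  {"hand": 3.2,"travel": [0.1,0.06,0.4],"twist": [0,0,0]},
  {"hand": 3.2,"travel": [0,0,0.4],"twist": [0,0,0]},
  {"hand": 3.2,"travel": [0,0,0.25],"twist": [0,0,0]},
  {"hand": 3.2,"travel": [0,0,0],"twist": [0,0,0]},
  {"hand": 3.2,"travel": [0,0,0],"twist": [0,0,0]},
])

```text
time: 21.13
position: [0.4558, 0.0869, 0.0834]
tool_rot: [0.21, 0.978, -0.0, -0.0]
ft_force: [0.2, 0.2, -0.5]
grip_width: 0.0356
grip_force: 20.0
```

>>> move_arm([
  {"hand": 3.2,"travel": [0,0,0.08],"twist": [0,0,0]},
  {"hand": 3.2,"travel": [0,0,0],"twist": [0,0,0]},
  {"hand": 3.2,"travel": [0,0,0],"twist": [0,0,0]},
])

```text
time: 21.38
position: [0.4561, 0.0869, 0.083]
tool_rot: [0.21, 0.978, 0.0, 0.0]
ft_force: [0.7, -0.5, -1.1]
grip_width: 0.0354
grip_force: 20.0
```

>>> move_arm([
  {"hand": 3.2,"travel": [0,0,0.05],"twist": [0,0,0]},
  {"hand": 3.2,"travel": [0,0,0],"twist": [0,0,0]},
])

```text
time: 21.55
position: [0.456, 0.0869, 0.0825]
tool_rot: [0.21, 0.978, 0.0, 0.0]
ft_force: [0.1, 0.4, -0.8]
grip_width: 0.0354
grip_force: 20.0
```

>>> move_arm([
  {"hand": 3.2,"travel": [0,0,0.05],"twist": [0,0,0]},
  {"hand": 3.2,"travel": [0,0,0],"twist": [0,0,0]},
])

```text
time: 21.72
position: [0.456, 0.0869, 0.0819]
tool_rot: [0.21, 0.978, 0.0, 0.0]
ft_force: [-0.0, 0.3, -0.2]
grip_width: 0.0354
grip_force: 20.0
```

>>> move_arm([
  {"hand": 3.2,"travel": [0,0,0.05],"twist": [0,0,0]},
  {"hand": 3.2,"travel": [0,0,0],"twist": [0,0,0]},
])

```text
time: 21.88
position: [0.456, 0.0869, 0.0814]
tool_rot: [0.21, 0.978, 0.0, 0.0]
ft_force: [-0.3, -0.9, -0.3]
grip_width: 0.0353
grip_force: 20.0
```

>>> move_arm([
  {"hand": 3.2,"travel": [0,0,0.05],"twist": [0,0,0]},
  {"hand": 3.2,"travel": [0,0,0],"twist": [0,0,0]},
])

```text
time: 22.05
position: [0.4561, 0.0869, 0.0813]
tool_rot: [0.21, 0.978, 0.0, 0.0]
ft_force: [-0.5, -0.5, 4.7]
grip_width: 0.0355
grip_force: 20.0
```

>>> move_arm([
  {"hand": 3.2,"travel": [0,0,0.05],"twist": [0,0,0]},
  {"hand": 3.2,"travel": [0,0,0],"twist": [0,0,0]},
])

```text
time: 22.22
position: [0.4561, 0.0869, 0.0813]
tool_rot: [0.21, 0.978, 0.0, 0.0]
ft_force: [-1.3, 0.8, 9.4]
grip_width: 0.0353
grip_force: 20.0
```

>>> move_arm([
  {"hand": 3.2,"travel": [0,0,-0.06],"twist": [0,0,0]},
  {"hand": 5.2,"travel": [0,0,0],"twist": [0,0,0]},
  {"hand": 5.2,"travel": [0,0,0],"twist": [0,0,0]},
  {"hand": 5.2,"travel": [0,0,0],"twist": [0,0,0]},
  {"hand": 5.2,"travel": [0,0,0],"twist": [0,0,0]},
])

```text
time: 22.63
position: [0.456, 0.087, 0.0809]
tool_rot: [0.21, 0.978, -0.0, -0.0]
ft_force: [1.2, 0.2, -0.1]
grip_width: 0.0499
grip_force: 0.0
```

>>> move_arm([
  {"hand": 5.2,"travel": [0,0,-1.5],"twist": [0,0,0]},
  {"hand": 5.2,"travel": [0,0,-3.5],"twist": [0,0,0]},
  {"hand": 5.2,"travel": [0,0,-3.5],"twist": [0,0,0]},
  {"hand": 6.0,"travel": [-1.81,-3.35,-0.5],"twist": [0,0,0]},
  {"hand": 6.0,"travel": [-1.81,-3.35,0],"twist": [0,0,0]},
])

```text
time: 23.05
position: [0.4632, 0.0114, 0.1736]
tool_rot: [0.207, 0.978, 0.0, 0.003]
ft_force: [1.0, 0.5, 0.4]
grip_width: 0.0577
grip_force: 0.0
```

>>> move_arm([
  {"hand": 6.0,"travel": [-1.81,-3.35,0],"twist": [0,0,0]},
  {"hand": 6.0,"travel": [-1.81,-3.35,0],"twist": [0,0,0]},
  {"hand": 6.0,"travel": [-1.2,-2.2,0],"twist": [0,0,0]},
  {"hand": 6.0,"travel": [-0.6,-1.15,0],"twist": [0,0,0]},
  {"hand": 6.0,"travel": [0,0,0],"twist": [0,0,0]},
])

```text
time: 23.47
position: [0.4704, -0.1054, 0.171]
tool_rot: [0.212, 0.977, -0.0, 0.001]
ft_force: [-0.1, 0.7, 0.8]
grip_width: 0.06
grip_force: 0.0
```

>>> move_arm([
  {"hand": 6.0,"travel": [0,0,0],"twist": [0,0,0]},
  {"hand": 6.0,"travel": [0,0,0],"twist": [0,0,0]},
  {"hand": 6.0,"travel": [0,0,0],"twist": [0,0,0]},
  {"hand": 6.0,"travel": [0,0,0],"twist": [0,0,0]},
])

```text
time: 23.8
position: [0.4693, -0.1013, 0.171]
tool_rot: [0.209, 0.978, 0.0, -0.0]
ft_force: [0.3, -0.3, -0.5]
grip_width: 0.06
grip_force: 0.0
```

Run:
```python
from h import *
pair("pics/s9.png");s=cv2.imread("pics/s9.png")
c,T=view("wrist");o=robot.get_obs();print(o["position"],o["time"],o["grip_width"])
for k in brass(c,amin=300):
    b=cv2.boundingRect(k);(x,y),r=cv2.minEnclosingCircle(k);print(np.round(mid(k),1),cv2.contourArea(k),b,x,y,r)
s=cv2.copyMakeBorder(s,0,180,0,0,0);w=cv2.resize(c["frame"][120:260,150:350,::-1],(400,280));s[300:580,0:380]=w[:,:380];cv2.imwrite("pics/s9.png",s)
```

```text
[ 0.4696 -0.1017  0.1711] [ 0.3  0.7 -1.5] [ 0.01  0.01 -0.05]
[ 0.4696758  -0.10200142  0.17109574] 23.95 0.0602570913471747
[348.8 335.2] 5044.5 (168, 324, 340, 20) 337.5 343.0 169.50010681152344
[373.6 287.6] 476.5 (361, 260, 21, 53) 372.5 286.0 26.234619140625
[126.6 286. ] 508.5 (119, 259, 22, 54) 128.5 285.5 26.879459381103516
[476.2 241.8] 1385.5 (437, 226, 75, 42) 474.0 240.5 37.0844612121582
[247.2 188.4] 1222.0 (228, 166, 39, 45) 246.5 188.0 22.051176071166992
[431.   86.1] 12934.0 (364, 27, 137, 120) 429.0 86.5 81.70230102539062
```

View pics/s9.png

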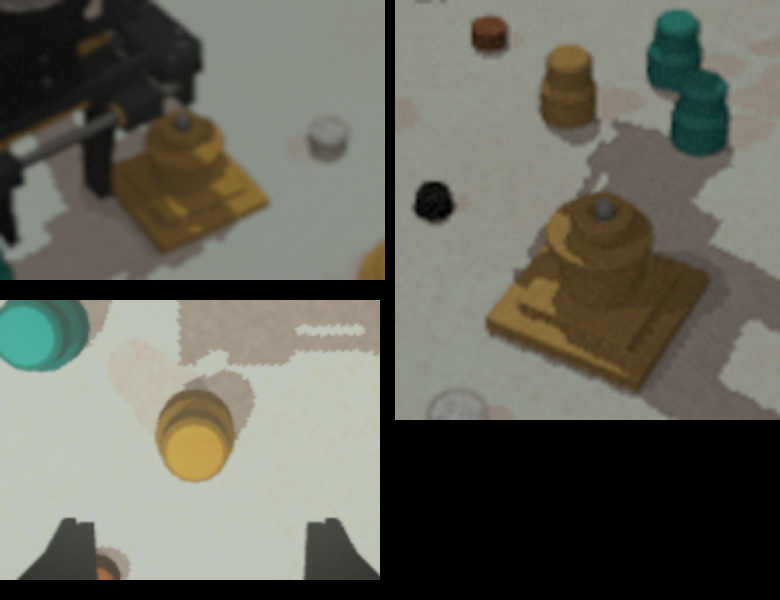

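Run:
```python
from h import *
c,T=view("wrist");p=ray(c,T,247.5,194.5,.05)
g=cv2.inRange(c["frame"][...,0],170,255)[160:220,225:270]&cv2.inRange(cv2.cvtColor(c["frame"],cv2.COLOR_RGB2HSV),(10,110,70),(28,255,255))[160:220,225:270]
cs,_=cv2.findContours(g,0,1);k=max(cs,key=cv2.contourArea);(x,y),r=cv2.minEnclosingCircle(k);print(x+225,y+160,r,ray(c,T,x+225,y+160,.05))
print(p,delta([*p[:2],.018]),robot.get_obs()["position"])
```

```text
246.60726737976074 196.38927459716797 14.838836669921875 [ 0.46997279 -0.10711163  0.05      ]
[ 0.46867254 -0.10563789  0.05      ] [-0.05 -0.36 15.31] [ 0.46969739 -0.10219922  0.17109168]
```

>>> move_arm([
  {"hand": 6.0,"travel": [-0.1,-0.38,3.8],"twist": [0,0,0]},
  {"hand": 6.0,"travel": [0,0,3.8],"twist": [0,0,0]},
  {"hand": 6.0,"travel": [0,0,3.5],"twist": [0,0,0]},
  {"hand": 6.0,"travel": [0,0,1.8],"twist": [0,0,0]},
  {"hand": 6.0,"travel": [0,0,0.8],"twist": [0,0,0]},
])

```text
time: 24.42
position: [0.4676, -0.106, 0.0314]
tool_rot: [0.21, 0.978, 0.001, -0.002]
ft_force: [0.0, 0.0, 0.9]
grip_width: 0.06
grip_force: 0.0
```

>>> move_arm([
  {"hand": 6.0,"travel": [0,0,0.8],"twist": [0,0,0]},
  {"hand": 6.0,"travel": [0,0,0],"twist": [0,0,0]},
  {"hand": 6.0,"travel": [0,0,0],"twist": [0,0,0]},
  {"hand": 6.0,"travel": [0,0,0],"twist": [0,0,0]},
])

```text
time: 24.75
position: [0.4699, -0.1071, 0.0272]
tool_rot: [0.21, 0.978, -0.0, 0.001]
ft_force: [-0.3, 0.5, 1.7]
grip_width: 0.0601
grip_force: 0.0
```

>>> move_arm([
  {"hand": 6.0,"travel": [0.1,0.05,0.7],"twist": [0,0,0]},
  {"hand": 3.6,"travel": [0,0,0],"twist": [0,0,0]},
  {"hand": 3.6,"travel": [0,0,0],"twist": [0,0,0]},
  {"hand": 3.6,"travel": [0,0,0],"twist": [0,0,0]},
  {"hand": 3.6,"travel": [0,0,0],"twist": [0,0,0]},
])

```text
time: 25.17
position: [0.4685, -0.1059, 0.0193]
tool_rot: [0.21, 0.978, -0.0, 0.0]
ft_force: [1.4, 0.5, -0.3]
grip_width: 0.0414
grip_force: 0.4
```

>>> move_arm([
  {"hand": 3.6,"travel": [0,0,0],"twist": [0,0,0]},
  {"hand": 3.6,"travel": [0,0,0],"twist": [0,0,0]},
  {"hand": 3.6,"travel": [0,0,0],"twist": [0,0,0]},
])

```text
time: 25.42
position: [0.4685, -0.1059, 0.0192]
tool_rot: [0.21, 0.978, 0.0, 0.0]
ft_force: [0.7, 1.5, 3.0]
grip_width: 0.0395
grip_force: 20.0
```

>>> move_arm([
  {"hand": 3.6,"travel": [0,0,-1.8],"twist": [0,0,0]},
  {"hand": 3.6,"travel": [0,0,-3.8],"twist": [0,0,0]},
  {"hand": 3.6,"travel": [0,0,-3.8],"twist": [0,0,0]},
  {"hand": 3.6,"travel": [0,0,-3.8],"twist": [0,0,0]},
  {"hand": 3.6,"travel": [1.81,3.4,-0.3],"twist": [0,0,0]},
])

```text
time: 25.83
position: [0.4728, -0.0741, 0.16]
tool_rot: [0.212, 0.977, -0.003, 0.009]
ft_force: [2.4, -0.1, -1.2]
grip_width: 0.0393
grip_force: 20.0
```

>>> move_arm([
  {"hand": 3.6,"travel": [1.81,3.4,0],"twist": [0,0,0]},
  {"hand": 3.6,"travel": [1.81,3.4,0],"twist": [0,0,0]},
  {"hand": 3.6,"travel": [1.81,3.4,0],"twist": [0,0,0]},
  {"hand": 3.6,"travel": [1.2,2.3,0],"twist": [0,0,0]},
  {"hand": 3.6,"travel": [0.62,1.16,0],"twist": [0,0,0]},
])

```text
time: 26.25
position: [0.4541, 0.0897, 0.1539]
tool_rot: [0.208, 0.978, 0.0, -0.001]
ft_force: [0.5, -1.1, -1.7]
grip_width: 0.0396
grip_force: 20.0
```

>>> move_arm([
  {"hand": 3.6,"travel": [0,0,0],"twist": [0,0,0]},
  {"hand": 3.6,"travel": [0,0,0],"twist": [0,0,0]},
  {"hand": 3.6,"travel": [0,0,0],"twist": [0,0,0]},
  {"hand": 3.6,"travel": [0,0,0],"twist": [0,0,0]},
  {"hand": 3.6,"travel": [0,0,0],"twist": [0,0,0]},
])

```text
time: 26.67
position: [0.456, 0.0858, 0.154]
tool_rot: [0.211, 0.978, -0.0, -0.0]
ft_force: [-0.6, 0.3, -0.7]
grip_width: 0.0395
grip_force: 20.0
```

>>> move_arm([
  {"hand": 3.6,"travel": [0,0.1,2.2],"twist": [0,0,0]},
  {"hand": 3.6,"travel": [0,0,2.0],"twist": [0,0,0]},
  {"hand": 3.6,"travel": [0,0,0.6],"twist": [0,0,0]},
  {"hand": 3.6,"travel": [0,0,0],"twist": [0,0,0]},
  {"hand": 3.6,"travel": [0,0,0],"twist": [0,0,0]},
])

```text
time: 27.08
position: [0.4562, 0.0873, 0.106]
tool_rot: [0.21, 0.978, -0.0, -0.0]
ft_force: [0.5, -0.5, -1.3]
grip_width: 0.0394
grip_force: 20.0
```

```bash
python3 -c "
from h import *
pair('pics/s10.png')"
```

```text
[0.4569 0.0875 0.1068] [ 0.6  0.9 -0.9] [ 0.01  0.02 -0.02]
```

View pics/s10.png

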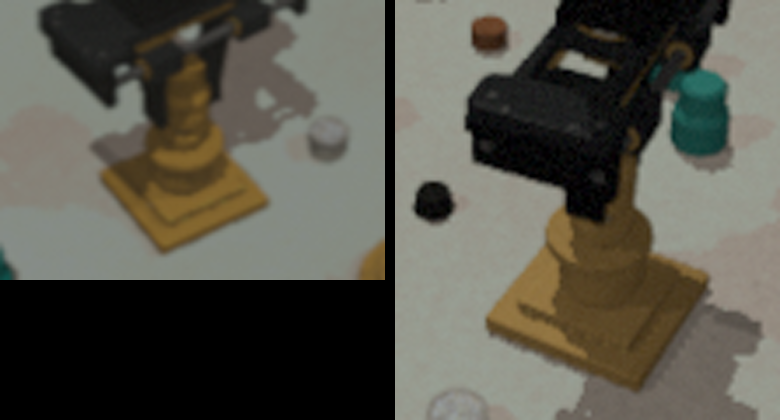

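>>> move_arm([
  {"hand": 3.6,"travel": [0.07,-0.08,0.2],"twist": [0,0,0]},
  {"hand": 3.6,"travel": [0,0,0.25],"twist": [0,0,0]},
  {"hand": 3.6,"travel": [0,0,0.2],"twist": [0,0,0]},
  {"hand": 3.6,"travel": [0,0,0],"twist": [0,0,0]},
  {"hand": 3.6,"travel": [0,0,0],"twist": [0,0,0]},
])

```text
time: 27.6
position: [0.4551, 0.0874, 0.0996]
tool_rot: [0.21, 0.978, 0.0, -0.0]
ft_force: [0.2, -0.4, -1.1]
grip_width: 0.0395
grip_force: 20.0
```

>>> move_arm([
  {"hand": 3.6,"travel": [0,0,0.15],"twist": [0,0,0]},
  {"hand": 3.6,"travel": [0,0,0.15],"twist": [0,0,0]},
  {"hand": 3.6,"travel": [0,0,0],"twist": [0,0,0]},
  {"hand": 3.6,"travel": [0,0,0],"twist": [0,0,0]},
])

```text
time: 27.93
position: [0.4551, 0.0873, 0.0964]
tool_rot: [0.21, 0.978, -0.0, -0.0]
ft_force: [-0.2, 0.0, -1.2]
grip_width: 0.0394
grip_force: 20.0
```

>>> move_arm([
  {"hand": 3.6,"travel": [0,0,0.08],"twist": [0,0,0]},
  {"hand": 3.6,"travel": [0,0,0],"twist": [0,0,0]},
  {"hand": 3.6,"travel": [0,0,0],"twist": [0,0,0]},
])

```text
time: 28.18
position: [0.4551, 0.0873, 0.0957]
tool_rot: [0.21, 0.978, -0.0, -0.0]
ft_force: [-0.4, 0.6, -1.9]
grip_width: 0.0393
grip_force: 20.0
```

>>> move_arm([
  {"hand": 3.6,"travel": [0,0,0.05],"twist": [0,0,0]},
  {"hand": 3.6,"travel": [0,0,0],"twist": [0,0,0]},
])

```text
time: 28.35
position: [0.4552, 0.0873, 0.0953]
tool_rot: [0.21, 0.978, 0.0, 0.0]
ft_force: [0.1, 0.1, -1.0]
grip_width: 0.0394
grip_force: 20.0
```

>>> move_arm([
  {"hand": 3.6,"travel": [0,0,0.05],"twist": [0,0,0]},
  {"hand": 3.6,"travel": [0,0,0],"twist": [0,0,0]},
])

```text
time: 28.52
position: [0.4553, 0.0873, 0.0952]
tool_rot: [0.21, 0.978, 0.0, 0.0]
ft_force: [-0.4, 0.3, 3.1]
grip_width: 0.0392
grip_force: 20.0
```

>>> move_arm([
  {"hand": 3.6,"travel": [0,0,0.03],"twist": [0,0,0]},
  {"hand": 3.6,"travel": [0,0,0],"twist": [0,0,0]},
])

```text
time: 28.68
position: [0.4553, 0.0873, 0.0951]
tool_rot: [0.21, 0.978, 0.0, 0.0]
ft_force: [-1.6, -0.4, 7.4]
grip_width: 0.0395
grip_force: 20.0
```

Seated at the expected height; release and withdraw.

>>> move_arm([
  {"hand": 3.6,"travel": [0,0,-0.05],"twist": [0,0,0]},
  {"hand": 5.8,"travel": [0,0,0],"twist": [0,0,0]},
  {"hand": 5.8,"travel": [0,0,0],"twist": [0,0,0]},
  {"hand": 5.8,"travel": [0,0,0],"twist": [0,0,0]},
  {"hand": 5.8,"travel": [0,0,0],"twist": [0,0,0]},
])

```text
time: 29.1
position: [0.4552, 0.0873, 0.0948]
tool_rot: [0.21, 0.978, -0.0, -0.0]
ft_force: [0.3, -0.1, 0.4]
grip_width: 0.0554
grip_force: 0.0
```

>>> move_arm([
  {"hand": 5.8,"travel": [0,0,-1.5],"twist": [0,0,0]},
  {"hand": 5.8,"travel": [0,0,-3.0],"twist": [0,0,0]},
  {"hand": 5.8,"travel": [0,0,-3.5],"twist": [0,0,0]},
  {"hand": 5.8,"travel": [0,0,-3.0],"twist": [0,0,0]},
  {"hand": 5.8,"travel": [2.5,2.5,0],"twist": [0,0,0]},
])

```text
time: 29.52
position: [0.4499, 0.1174, 0.2103]
tool_rot: [0.212, 0.977, 0.001, 0.008]
ft_force: [2.1, 1.5, 0.6]
grip_width: 0.058
grip_force: 0.0
```

>>> move_arm([
  {"hand": 5.8,"travel": [2.5,2.5,0],"twist": [0,0,0]},
  {"hand": 5.8,"travel": [2.5,2.5,0],"twist": [0,0,0]},
  {"hand": 5.8,"travel": [2.5,2.5,0],"twist": [0,0,0]},
  {"hand": 5.8,"travel": [2.0,2.0,0],"twist": [0,0,0]},
  {"hand": 5.8,"travel": [0,0,0],"twist": [0,0,0]},
])

```text
time: 29.93
position: [0.3926, 0.2495, 0.2049]
tool_rot: [0.207, 0.978, 0.001, -0.001]
ft_force: [-1.4, 0.2, -0.1]
grip_width: 0.058
grip_force: 0.0
```

```bash
python3 -c "
from h import *
pair('pics/s11.png')"
```

```text
[0.3944 0.2466 0.2048] [0.7 0.2 0.5] [-0.03  0.02  0.03]
```

View pics/s11.png

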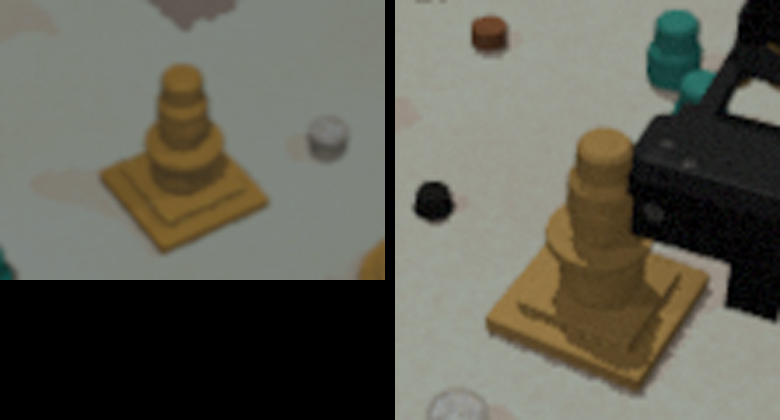

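The picture shows the full stack upright on the square foot (scene crop column 182, side crop column 604), and the gripper is clear of it.

```bash
python3 -c "
from rig import robot
print(robot.hand_in())"
```

```text
the job is handed in; nothing more can be done
None
```

The barrel, dish, collar and lampholder are stacked in that order on the square foot's rod, each lowered until it touched the piece below before release. The last pictures show the stack upright with the gripper clear, and the job is handed in at about 30 s; no verdict came back.

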